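# Change the sample jars in an oil analyser and set its measuring head

## Robot

A 6-joint arm with a two-finger parallel gripper is mounted at the origin on the work surface. World frame = base frame: x ahead of the robot, y to its left, z up, the work surface at z = 0. Lengths are in m, angles in degrees, forces in N, time in s.
With the tool pointing down it reaches from about 0.3 to 0.875 m from the base axis. Payload 4.2 kg.
Tool frame: the origin (TCP) lies on the mounting face of the last link; the fingertips stand 173 mm ahead of it and the grasp point (between the pads) lies 155 mm ahead of it (env.grip_depth is the distance from the TCP to the grasp point, in m); z points along the fingers, y is the direction in which the jaws open and shut (so a half turn about z gives the same grasp; the last joint's range is limited). The gripper opens to 85 mm and grips with 20 to 120 N. Pads are 22 mm wide; open, the fingers measure 114 mm over their backs; the gripper's body (76 mm by 85 mm) begins 54 mm behind the grasp point. The pads swing forward as they close: fully open they stand 13 mm farther back than shut.
Start: joints at [72.823, 18.312, 89.639, -0, 72.044, -1.146], TCP at [0.159, 0.553, 0.405] pointing down, gripper open.
Joint ranges: [-177.97, 177.97], [-48.28, 115.42], [12.27, 149.76], [-77.06, 257.06], [2.81, 150.46], [-146.56, 146.56]. Speed limits (degrees/s): [147.25, 147.25, 180, 180, 180, 180].

## Interface

Orientations are given as [roll, pitch, yaw] about the fixed x, y, z axes, in that order (R = Rz(yaw) Ry(pitch) Rx(roll)).
In Python, from bench import env gives the robot as it stands.
- The arm moves only by the tool send_rows, never from a script. Its argument "commands" is a list of rows, each a list of 3 entries, a list of its own where there are three numbers: the shift along the tool's x, y, z in mm, then the turn, a rotation vector about the tool's x, y, z in rad, then the closure, from 0 (fully open) to 1 (shut). A call has 1 to 10 rows; each row is the pose to reach, as a shift and turn from the pose commanded when the call began, along the tool's axes at that moment; what a row does not reach only later rows make up. A row lasts 1/8 s, in which the tool goes at most 62.5 mm and 10.7 degrees, less where a joint would pass 70% of its speed; a pose out of reach is approached as far as the arm can. A call with a gripper value outside its range is refused whole. The fingers move at their own pace and stop on an object; the grip force is fixed at half the most. Time passes only in rows, so rows that repeat a pose let the fingers close. It gives the time, the measured TCP pose, the force and the opening at its end, in the units of the state.
- env.get_state(): the state, without advancing time (a new reading comes with each control period).
- env.snapshot(name): name is "scene" or "top" or "wrist"; returns (picture, depth): 400x640x3 uint8, red, green, blue; 400x640 float32, m along the optical axis (not along the pixel's ray), 0 where there is no reading.
- env.calibration(name): a dict with "fx", "fy", "cx", "cy" (pixels), "k1" (the pictures are not rectified: a ray, as slopes to the right and down, at radius r is drawn at 1 + k1 r^2 times it, then the intrinsics apply), "world_to_cam" (4x4, takes a point from world to camera coordinates). Camera axes: x right, y down, z forward; pixel columns grow to the right and rows downward; lengths in m; the calibration is good to about 2 mm. A picture is of the moment at which its call begins: read the wrist's pose just before it. calibration takes no time and is no camera call; for the wrist camera it gives the pose at the moment of the call.
- env.job_done(): hands the job in, once; it reports no verdict.
Trained networks look in the newest picture that a camera, given by its name, has taken for a name from the list of things; names that differ only in an ending like _2 or _b are one class to them, and where a whole thing is asked for, a point or a joint stands for the part that bears it (a point fixed in the world has none). Each returns a list of dicts, best first, with "p" (0 to 1); they miss things now and then, are a little off and sometimes report something else, mostly with a low value. They report only what shows in the picture. A call takes as long as a camera call.
- env.spot_in(camera, query): "position" ([x, y, z] in m, in world coordinates, good to about 4 mm: the middle of the surface that is visible of it).
The state is a dict: "time_s": time; "q": joint angles; "dq": joint speeds; "joint_efforts": joint torques, N m; "tool_pos": TCP position; "eef_rot": TCP orientation; "wrist_force": force on the tool from outside, world axes, zero at the start; "wrist_torque": the same for the moment, N m; "gripper_width": finger opening in m.
Only numpy, scipy, OpenCV 4.12 (cv2) and the standard library are available. Lean on these libraries where they do the work, as an engineer would, in place of code of your own. Each camera call takes 0.05 s, during which the arm holds its last target.

## Task

Take the used jars (red caps) out of the open analyser drawer and stand them upright in the grey tray, stand every fresh jar (white cap) from the blue pad upright in a bay of the drawer, and then push the drawer fully home until it seats at its detent. Only after that, crank the handwheel until the head's pointer stands against the red mark on the scale, without shifting the mark. Leave the other things on the bench where they are.

Things in the scene. Friction and masses are not known exactly. Their poses are not given: they have to be found in the camera images.
- fresh0: Fresh sample jar: amber with a paper band and a WHITE cap, a plain closed cylinder 48 mm across, 54 mm tall, 130 g, standing upright at first. Origin: centre of its underside; z up through the cap. May be absent (two or three are present).
- fresh1: Fresh sample jar: amber with a paper band and a WHITE cap, a plain closed cylinder 48 mm across, 54 mm tall, 130 g, standing upright at first. Origin: centre of its underside; z up through the cap. May be absent (two or three are present).
- fresh2: Fresh sample jar: amber with a paper band and a WHITE cap, a plain closed cylinder 48 mm across, 54 mm tall, 130 g, standing upright at first. Origin: centre of its underside; z up through the cap. May be absent (two or three are present).
- used0: Used sample jar: same size and shape (48 mm across, 54 mm tall) but with a RED cap; at first it stands in a bay of the drawer. Origin: centre of its underside; z up. May be absent (two or three are present).
- used1: Used sample jar: same size and shape (48 mm across, 54 mm tall) but with a RED cap; at first it stands in a bay of the drawer. Origin: centre of its underside; z up. May be absent (two or three are present).
- used2: Used sample jar: same size and shape (48 mm across, 54 mm tall) but with a RED cap; at first it stands in a bay of the drawer. Origin: centre of its underside; z up. May be absent (two or three are present).
- used_tray: Fixed grey open tray for used jars, 150 mm (its x) by 200 mm (its y) outside, walls 4 mm thick and 24 mm tall, floor about 4 mm thick, so room for three jars in a row along its y, about 62 mm apart. Origin: centre of its underside. It stands to the left or to the right of the drawer.
- pad: Flat pale blue bench pad, 200 x 200 mm, paper thin and fixed, on which the fresh jars stand. Origin: its centre. On the other side from the used tray.
- analyser: Fixed cream analyser, 310 mm wide (its y), 287 mm deep (its x, pointing away from the robot), its flat top at 112 mm. Origin: middle of the lower front edge. It holds the drawer, and on its top stand the handwheel (front) and the sliding measuring head with its scale (behind).
- drawer (a joint): Drawer opening in m: 0 is fully home (seated past its detent), about 0.12 to 0.135 at the start; it opens toward the robot, along the analyser's -x. Friction about 1.5 N; from 14 mm to 5 mm a sprung detent resists with about 3 N more (more if pushed fast), and from about 4 mm on it pulls the drawer home and keeps it there.
- drawer_bay (a point): Centre of the floor of the drawer's middle bay, on the floor's upper face (22 mm above the bench); moves with the drawer. Axes: x into the analyser, y along the row of bays, z up. Three bays in a row, centres at y = -86, 0 and +86 mm, each about 78 mm long in x and 82 mm wide in y, between walls 18 to 20 mm high; a bay holds one jar. The inside of the analyser is tall enough for jars standing upright in the bays, and for nothing higher.
- drawer_front (a point): Top middle of the drawer's grip rail, on its outer side (toward the robot), 71 mm above the bench. The rail is a solid dark bar, 200 mm wide, 26 mm high (45 to 71 mm above the bench), standing 20 mm out from the drawer's face; its outer side is flat and is the place to push. It lies 71 mm in front of the bay centre, and when the drawer is home 20 mm in front of the analyser's front. Moves with the drawer.
- handwheel (a joint): Handwheel angle in rad, growing CLOCKWISE seen from above; starts at 0 to 3.8, with the crank knob somewhere on the half of the wheel away from the robot, stops at -0.5 and 36. One clockwise turn moves the measuring head 15 mm toward the analyser's +y; anticlockwise moves it back. Friction about 0.06 N m (1.7 N at the crank knob); it stays where it is left.
- wheel_hub (a point): Centre of the handwheel on its upper face, 151 mm above the bench; the wheel lies flat (vertical axis), 92 mm across. Only the crank knob stands above it, apart from a 6 mm hub cap.
- crank_grip (a point): Point to grip on the crank knob: on its axis, 28 mm above the wheel's face and 14 mm below the knob's top. The knob is a black upright cylinder, 22 mm across and 42 mm tall, 36 mm from the wheel's centre, and revolves freely on its own axis, so a gripper can hold it and go round without turning. The point's x, y axes turn with the knob.
- pointer (a point): Tip of the black pointer of the measuring head, above the white scale. The head is a grey carriage with a dark round barrel, sliding along the analyser's y. Axes: those of the analyser.
- mark (a point): Middle of the front end of the red setting mark clipped on the scale: a red bar 5 mm wide (in y) whose end faces the pointer's tip. It must stay where it is. Axes: those of the analyser. At the start it is 25 to 65 mm further toward the analyser's +y than the pointer.
- oil_bottle: Tall amber sample bottle with a red cap, 66 mm across, 200 mm tall. Bystander.
- beaker: White ceramic beaker, 70 mm across, 85 mm tall. Bystander.
- grease_tin: Steel tin, 70 mm across, 45 mm tall. Bystander.
- spanner: Spanner about 150 mm long lying flat. Bystander.
- brass_weight: Small brass weight with a waist and a knob on top, 32 mm across, 36 mm tall. Bystander.
- cup_lid: Dark steel disc, 64 mm across, 12 mm thick. Bystander.

How it is judged (in metres and radians):
On the way, in this order (a step that is already met when the one before it is completed fails the run):
1. used jars stand in the tray, fresh jars in the drawer, and the drawer is fully home (x of fresh0 in the frame of drawer_bay between -0.039 and 0.039 m and y of fresh0 in the frame of drawer_bay between -0.126 and 0.126 m and z of fresh0 in the frame of drawer_bay between -0.006 and 0.008 m and angle between each of fresh0, fresh1, fresh2, used0, used1, used2's own z axis and vertical below 0.2 rad and x of fresh1 in the frame of drawer_bay between -0.039 and 0.039 m and y of fresh1 in the frame of drawer_bay between -0.126 and 0.126 m and z of fresh1 in the frame of drawer_bay between -0.006 and 0.008 m and x of fresh2 in the frame of drawer_bay between -0.039 and 0.039 m and y of fresh2 in the frame of drawer_bay between -0.126 and 0.126 m and z of fresh2 in the frame of drawer_bay between -0.006 and 0.008 m and x of used0 in the frame of used_tray between -0.071 and 0.071 m and y of used0 in the frame of used_tray between -0.096 and 0.096 m and z of used0 in the frame of used_tray between -0.004 and 0.012 m and x of used1 in the frame of used_tray between -0.071 and 0.071 m and y of used1 in the frame of used_tray between -0.096 and 0.096 m and z of used1 in the frame of used_tray between -0.004 and 0.012 m and x of used2 in the frame of used_tray between -0.071 and 0.071 m and y of used2 in the frame of used_tray between -0.096 and 0.096 m and z of used2 in the frame of used_tray between -0.004 and 0.012 m and value of joint drawer below 0.002 m), for 0.2 s.
2. after that, the pointer has been cranked to the red mark (y of pointer in the frame of mark between -0.0025 and 0.0025 m), for 0.2 s.
At the end, for the whole second after the job is handed in: Every present fresh jar stands upright (within 0.2 rad) in the drawer's bays, every present used jar stands upright on the floor of the grey tray, all at rest; the drawer is home (within 2 mm); the pointer is within 2.5 mm of the middle of the red mark (within the mark's width) (all of step 1 and all of step 2 and linear speed of each of fresh0, fresh1, fresh2, used0, used1, used2 below 0.02 m/s); the robot touches nothing.
It fails at once if the red mark is shifted by more than 4 mm (distance of mark from where it was at the start of the episode above 0.004 m).
It fails at once if a bystander is shifted by more than 50 mm (distance of any of oil_bottle, beaker, grease_tin, spanner, brass_weight, cup_lid from where it was at the start of the episode above 0.05 m).
Of fresh0, fresh1, fresh2 only 2 to 3 are there at a start; the rules pass over those that are not, and their reading is None.
Of used0, used1, used2 only 2 to 3 are there at a start; the rules pass over those that are not, and their reading is None.
At some moment in a run one of fresh0, fresh1, fresh2, used0, used1, used2 may be knocked a few centimetres aside while the robot is not near it.
It also fails if it takes over 210 s, if anything falls off the work surface, if the arm or the gripper's body presses on something with over 40 N, if the wrist force passes 120 N, or if a joint passes its speed limit or range.

## Working session

There is one attempt and no reset: what is moved stays moved. The work goes in short steps, Python scripts to look and compute and a tool call to move; the robot and the scene stay as the last step left them, time stands still between calls to the robot, and variables do not carry over. Pictures are saved under pics/ and viewed, and the job is handed in when it is done.

Besides the shell and the picture viewer there is one more tool, called after "Emit:" as a command line: name --argument value ..., lists and objects as JSON in quotes. send_rows: Moves the arm, as the interface text tells. Its arguments: {"type":"object","properties":{"commands":{"type":"array","items":{"type":"array"}}},"required":["commands"]}

```bash
ls -la; mkdir -p pics; cat > h.py <<'E'
import numpy as np, cv2
from scipy.spatial.transform import Rotation as R
from bench import env
def snap(n,f):
    p,d=env.snapshot(n); c=env.calibration(n)
    cv2.imwrite('pics/'+f+'.png',cv2.cvtColor(p,cv2.COLOR_RGB2BGR)); return p,d,c
def px2w(c,u,v,d):
    K=np.array([[c['fx'],0,c['cx']],[0,c['fy'],c['cy']],[0,0,1.]])
    xy=cv2.undistortPoints(np.array([[[u,v]]],float),K,np.array([c['k1'],0,0,0.]))[0,0]
    P=np.array([xy[0]*d,xy[1]*d,d,1]); return (np.linalg.inv(np.array(c['world_to_cam']))@P)[:3]
def cloud(c,d):
    K=np.array([[c['fx'],0,c['cx']],[0,c['fy'],c['cy']],[0,0,1.]])
    H,W=d.shape; u,v=np.meshgrid(np.arange(W),np.arange(H))
    xy=cv2.undistortPoints(np.stack([u.ravel(),v.ravel()],1)[:,None].astype(float),K,np.array([c['k1'],0,0,0.]))[:,0].reshape(H,W,2)
    P=np.stack([xy[...,0]*d,xy[...,1]*d,d,np.ones_like(d)],-1)
    return (P@np.linalg.inv(np.array(c['world_to_cam'])).T)[...,:3]
def st():
    s=env.get_state(); print({k:np.round(v,3).tolist() for k,v in s.items() if k not in('dq','joint_efforts')}); return s
E
python3 - <<'E'
from h import *
st()
for n in('scene','top','wrist'):
    p,d,c=snap(n,n+'0'); np.savez(n+'0.npz',p=p,d=d); print(n,c['fx'],c['k1'],np.round(c['world_to_cam'],3).tolist(), (d>0).mean())
E
```

```text
total 12
drwxr-xr-x  3 agent agent 4096 Dec  7 15:34 .
drwxr-xr-x 23 root  root  4096 Dec  7 15:34 ..
drwxr-xr-x  2 agent agent 4096 Dec  7 15:34 pics
{'time_s': 0.0, 'q': [72.824, 18.354, 89.707, -0.001, 72.044, -1.145], 'tool_pos': [0.159, 0.552, 0.404], 'eef_rot': [-179.895, -0.001, 163.969], 'wrist_force': [-0.038, 0.973, 0.155], 'wrist_torque': [0.002, -0.006, -0.029], 'gripper_width': 0.085}
scene 387.7153356089486 -0.012713120377504647 [[-0.733, 0.68, -0.02, 0.407], [0.457, 0.471, -0.754, -0.179], [-0.503, -0.562, -0.656, 1.505], [0.0, 0.0, 0.0, 1.0]] 0.99596484375
top 440.70090419877636 -0.10487808401646939 [[0.134, -0.991, -0.001, -0.032], [-0.969, -0.131, -0.212, 0.583], [0.21, 0.03, -0.977, 1.181], [0.0, 0.0, 0.0, 1.0]] 0.99591796875
wrist 354.8886653985957 -0.028726549147893743 [[0.276, 0.961, -0.002, -0.574], [0.918, -0.263, 0.296, -0.041], [0.284, -0.084, -0.955, 0.379], [0.0, 0.0, 0.0, 1.0]] 0.9959921875
```

View pics/scene0.png

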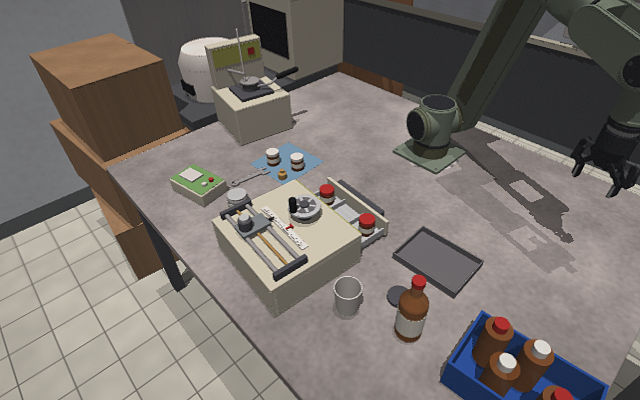

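View pics/top0.png

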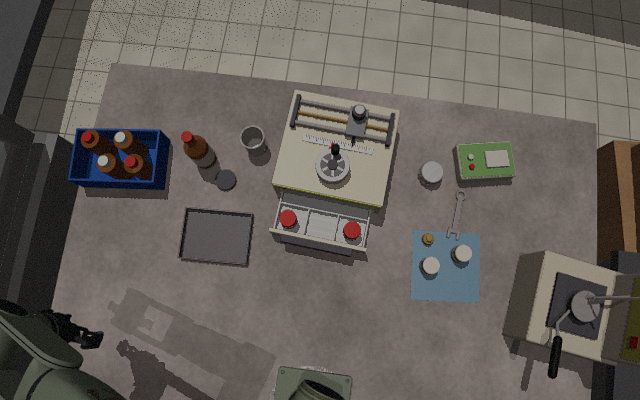

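View pics/wrist0.png

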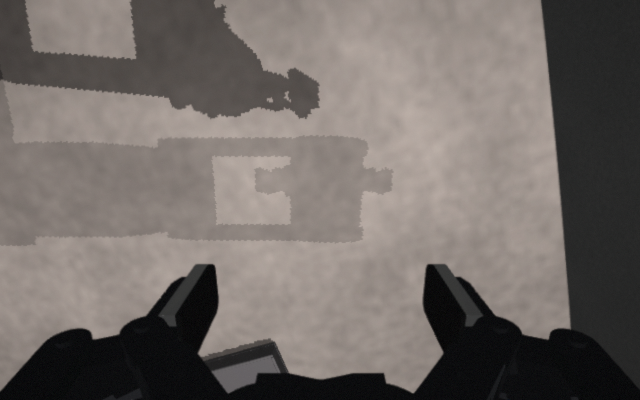

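The top view shows red caps in the drawer at (288,218) and (352,231), with the middle bay empty. The tray is at (216,236), and the fresh jars are on the pad at (431,266) and (463,254). The brass weight is at (428,239), the wheel at (333,166) and the knob at (335,150).

```bash
python3 - <<'E'
from h import *
for cam in('top','scene'):
    p,d,c=snap(cam,cam+'1')
    W=cloud(c,d)
    np.save(cam+'_W.npy',W); np.save(cam+'_P.npy',p)
    for q in('fresh0','used0','used_tray','pad','drawer_front','wheel_hub','crank_grip','pointer','mark','brass_weight','analyser'):
        r=env.spot_in(cam,q); print(cam,q,[(np.round(x['position'],3).tolist(),round(x['p'],2)) for x in r[:4]])
W=np.load('top_W.npy')
P=np.load('top_P.npy').astype(int)
def rep(n,m):
    pts=W[m]; print(n,m.sum(),np.round(np.median(pts,0),4),np.round(pts.min(0),3),np.round(pts.max(0),3), 'mid',np.round((np.percentile(pts,2,0)+np.percentile(pts,98,0))/2,4))
z=W[...,2]
def win(u,v,r): 
    m=np.zeros(z.shape,bool); m[v-r:v+r+1,u-r:u+r+1]=1; return m
for n,(u,v) in dict(u_l=(288,218),u_r=(352,231)).items(): rep(n,win(u,v,11)&(z>0.068)&(z<.085))
for n,(u,v) in dict(f1=(431,266),f2=(463,254)).items(): rep(n,win(u,v,13)&(z>0.047)&(z<.06))
rep('hub',win(333,166,22)&(z>.146)&(z<.156)); rep('knob',win(335,150,12)&(z>.185))
E
```

```text
top fresh0 [([0.472, -0.364, 0.055], 0.62), ([0.43, -0.273, 0.054], 0.55)]
top used0 [([0.502, 0.134, 0.072], 0.8), ([0.788, -0.021, 0.136], 0.57), ([0.492, -0.048, 0.078], 0.54)]
top used_tray [([0.61, 0.34, 0.012], 0.69), ([0.438, 0.334, 0.006], 0.58)]
top pad [([0.422, -0.333, 0.001], 0.6)]
top drawer_front [([0.518, 0.04, 0.02], 0.7)]
top wheel_hub [([0.652, 0.024, 0.151], 0.9)]
top crank_grip [([0.688, 0.028, 0.19], 0.49), ([0.52, 0.042, 0.02], 0.37)]
top pointer [([0.791, -0.021, 0.138], 0.71)]
top mark [([0.475, -0.36, 0.055], 0.23)]
top brass_weight [([0.658, 0.405, 0.126], 0.4)]
top analyser [([0.654, 0.021, 0.115], 0.79)]
scene fresh0 [([0.486, -0.35, 0.041], 0.77), ([0.443, -0.265, 0.039], 0.58)]
scene used0 [([0.522, 0.144, 0.071], 0.8), ([0.501, -0.035, 0.071], 0.65)]
scene used_tray [([0.47, 0.053, 0.044], 0.21)]
scene pad [([0.443, -0.325, -0.0], 0.57), ([0.483, -0.35, 0.041], 0.26)]
scene drawer_front [([0.688, 0.422, 0.124], 0.52), ([0.592, -0.354, 0.008], 0.51)]
scene wheel_hub [([0.66, 0.034, 0.147], 0.6)]
scene crank_grip [([0.69, 0.034, 0.182], 0.6)]
scene pointer [([0.804, -0.01, 0.134], 0.69)]
scene mark []
scene brass_weight [([0.464, 0.058, 0.045], 0.44), ([0.516, -0.261, 0.023], 0.42)]
scene analyser [([0.731, 0.075, 0.114], 0.93)]
u_l 238 [0.5072 0.1328 0.076 ] [0.473 0.11  0.068] [0.532 0.156 0.084] mid [0.5072 0.1327 0.0756]
u_r 238 [ 0.4992 -0.0487  0.0762] [ 0.476 -0.072  0.069] [ 0.523 -0.027  0.084] mid [ 0.4989 -0.0489  0.0755]
f1 225 [ 0.4323 -0.2789  0.0541] [ 0.41  -0.303  0.048] [ 0.454 -0.256  0.06 ] mid [ 0.4328 -0.2793  0.0537]
f2 219 [ 0.4773 -0.3675  0.0542] [ 0.455 -0.39   0.047] [ 0.5   -0.344  0.06 ] mid [ 0.4777 -0.3672  0.0537]
hub 760 [0.6492 0.0284 0.152 ] [ 0.608 -0.018  0.146] [0.697 0.073 0.156] mid [0.6514 0.0277 0.1515]
knob 64 [0.6877 0.0251 0.193 ] [0.321 0.009 0.186] [0.701 0.036 1.278] mid [0.5109 0.0226 0.7319]
```

```bash
python3 - <<'E'
from h import *
W=np.load('top_W.npy'); P=np.load('top_P.npy').astype(int); z=W[...,2]
def rect(n,m):
    m=cv2.morphologyEx(m.astype(np.uint8),cv2.MORPH_OPEN,np.ones((2,2)))
    k,l,s,_=cv2.connectedComponentsWithStats(m); b=1+np.argmax(s[1:,4]); pts=W[l==b][:,:2].astype(np.float32)
    print(n,len(pts),cv2.minAreaRect(pts)); return l==b
reg=(W[...,0]>.35)&(W[...,0]<.95)
a=rect('analyser top',reg&(abs(z-.112)<.008)&(abs(W[...,1])<.3))
# tray rim / all
y=W[...,1]
rect('tray z>.015',reg&(z>.016)&(z<.035)&(y>.2)&(y<.5)&(W[...,0]<.56))
blue=(P[...,2]-P[...,0]>40)&(y<-.15)&(z<.01)
rect('pad',blue)
rect('rail',(abs(z-.071)<.007)&(P.sum(-1)<210)&(W[...,0]<.56)&(W[...,0]>.38)&(abs(y)<.25))
rect('weight',(z>.015)&(z<.045)&(y<-.2)&(y>-.32)&(W[...,0]>.48)&(W[...,0]<.56))
red=(P[...,0]-P[...,1]>70)&(P[...,0]-P[...,2]>70)&(W[...,0]>.66)&(abs(y)<.2)
print('red',red.sum(),np.round(W[red],3)[:12])
k=(np.arange(640)[None]>325)&(np.arange(640)[None]<345)&(np.arange(400)[:,None]>138)&(np.arange(400)[:,None]<162)&(z>.178)&(z<.21)
print('knob',k.sum(),np.round((W[k].min(0)+W[k].max(0))/2,4),np.round(np.median(W[k],0),4), np.argwhere(k).mean(0))
c=env.calibration('wrist'); T=np.array(c['world_to_cam']); cam=-T[:3,:3].T@T[:3,3]
s=env.get_state(); RR=R.from_euler('xyz',s['eef_rot'],degrees=True); print('cam in tool',RR.inv().apply(cam-s['tool_pos']),'time',s['time_s'],env.grip_depth)
p=cv2.imread('pics/top1.png'); cv2.imwrite('pics/topz.png',cv2.resize(p[85:265,265:405],None,fx=4.2,fy=3.3,interpolation=cv2.INTER_CUBIC))
E
```

```text
analyser top 7202 ((0.6172082424163818, 0.02116839587688446), (0.3220989406108856, 0.5880855917930603), 85.59288787841797)
tray z>.015 55 ((0.3412226736545563, 0.22836704552173615), (0.4347287118434906, 0.0656655952334404), 76.23403930664062)Traceback (most recent call last):
  File "<stdin>", line 13, in <module>
  File "<stdin>", line 5, in rect
    return _wrapfunc(a, 'argmax', axis=axis, out=out, **kwds)
    return bound(*args, **kwds)
ValueError: attempt to get argmax of an empty sequence
```

```bash
cat >> h.py <<'E'
def pxz(c,u,v,z):
    a=px2w(c,u,v,1.0); T=np.array(c['world_to_cam']); o=-T[:3,:3].T@T[:3,3]
    return o+(a-o)*(z-o[2])/(a[2]-o[2])
E
python3 - <<'E'
from h import *
W=np.load('top_W.npy'); P=np.load('top_P.npy').astype(int); z=W[...,2];y=W[...,1]
red=(P[...,0]-P[...,1]>60)&(P[...,0]-P[...,2]>60)&(W[...,0]>.66)&(abs(y)<.2)&(z>.1)
print('red',red.sum(),np.round(W[red],3)[:12],np.argwhere(red)[:12])
c=env.calibration('wrist'); T=np.array(c['world_to_cam']); cam=-T[:3,:3].T@T[:3,3]
s=env.get_state(); RR=R.from_euler('xyz',s['eef_rot'],degrees=True); print('cam in tool',RR.inv().apply(cam-s['tool_pos']),'time',s['time_s'],env.grip_depth)
p=cv2.imread('pics/top1.png'); cv2.imwrite('pics/topz.png',cv2.resize(p[85:265,265:405],None,fx=4,fy=3.3,interpolation=cv2.INTER_CUBIC))
cv2.imwrite('pics/topt.png',cv2.resize(p[200:275,170:270],None,fx=7,fy=7,interpolation=cv2.INTER_CUBIC))
E
```

```text
red 10 [[0.728 0.037 0.118]
 [0.725 0.036 0.118]
 [0.72  0.039 0.121]
 [0.721 0.036 0.12 ]
 [0.717 0.038 0.121]
 [0.691 0.036 0.19 ]
 [0.712 0.043 0.119]
 [0.711 0.04  0.121]
 [0.708 0.043 0.122]
 [0.709 0.04  0.119]] [[142 332]
 [143 332]
 [144 331]
 [144 332]
 [145 331]
 [146 331]
 [147 329]
 [147 330]
 [148 329]
 [148 330]]
cam in tool [ 0.0739567  -0.00013072  0.03101673] time 1.35 0.1547
```

View pics/topz.png

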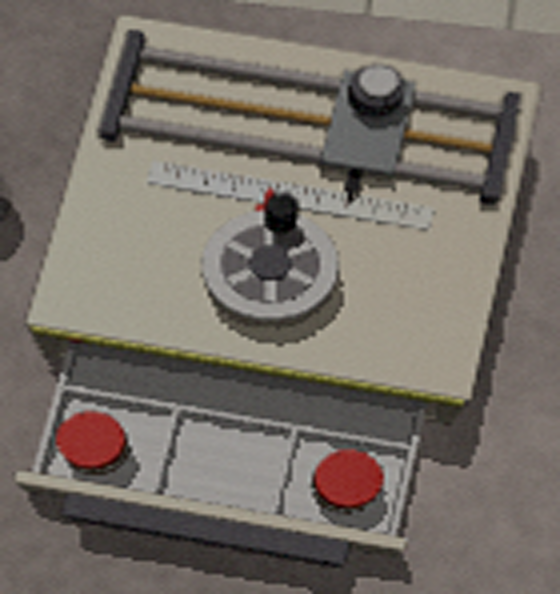

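View pics/topt.png

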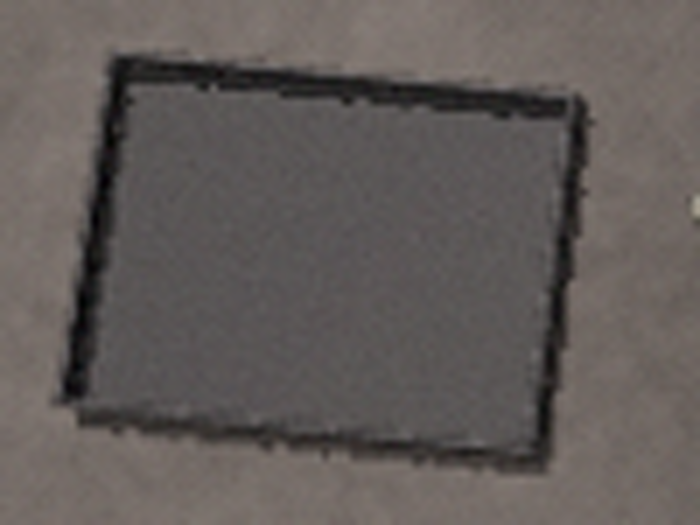

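```bash
python3 - <<'E'
from h import *
c=env.calibration('top')
f=lambda u,v,z: pxz(c,u,v,z)
A=f(273.2,185.5,.112);B=f(381.5,206.7,.112); print('front',A,B,np.linalg.norm(A-B),'yaw',np.degrees(np.arctan2(-(A-B)[0],(A-B)[1])), 'mid',(A+B)/2)
A2=f(265+120/4,85+18/3.3,.112);B2=f(265+538/4,85+88/3.3,.112); print('back',A2,B2,np.linalg.norm(A2-B2),np.degrees(np.arctan2(-(A2-B2)[0],(A2-B2)[1])),(A2+B2)/2, 'depth',np.linalg.norm((A+B-A2-B2)/2))
t=[f(170+a/7,200+b/7,.024) for a,b in((115,60),(582,100),(62,400),(548,467))]
for i,j in((0,1),(2,3),(0,2),(1,3)): d=t[i]-t[j]; print(np.round(np.linalg.norm(d),3),np.degrees(np.arctan2(d[1],d[0])))
print('tray c',np.mean(t,0))
for zz in(.071,.08): print('face',f(270,229.8,zz),f(366,250.5,zz))
print('rail',f(265+65/4,85+515/3.3,.071),f(265+343/4,85+562/3.3,.071))
print('knobtop',f(265+281/4,85+200/3.3,.193))
print('hub',f(265+272/4,85+260/3.3,.151))
for n,u,v in(('usedL',91,439),('usedR',348,478)): print(n,f(265+u/4,85+v/3.3,.076))
print('pointer tip',f(265+351/4,85+200/3.3,.12),'mark?',f(265+262/4,85+208/3.3,.12),f(265+272/4,85+190/3.3,.12))
E
```

```text
front [0.58454771 0.17961797 0.112     ] [ 0.56556273 -0.11914888  0.112     ] 0.2993694349883354 yaw -3.6359409676701824 mid [0.57505522 0.03023455 0.112     ]
back [0.87078282 0.16246165 0.112     ] [ 0.84626568 -0.1417155   0.112     ] 0.3051636049894538 -4.608163987891458 [0.85852425 0.01037308 0.112     ] depth 0.28416397854526876
0.198 92.90024383417808
0.203 90.47533165425403
0.142 2.208224521944931
0.151 4.1639272183673555
tray c [0.43380216 0.33141683 0.024     ]
face [0.46824732 0.17465824 0.071     ] [ 0.44708497 -0.09465134  0.071     ]
face [0.46715197 0.1734259  0.08      ] [ 0.44614747 -0.09387502  0.08      ]
rail [0.44164093 0.13906735 0.071     ] [ 0.42856093 -0.05484832  0.071     ]
knobtop [0.69265492 0.02541423 0.193     ]
hub [0.65575024 0.02549658 0.151     ]
usedL [0.50668648 0.13040726 0.076     ]
usedR [ 0.49782109 -0.04949475  0.076     ]
pointer tip [ 0.72417372 -0.0214198   0.12      ] mark? [0.70890247 0.03857598 0.12      ] [0.7255554  0.03377731 0.12      ]
```

```bash
cat >> h.py <<'E'
def plan(*wps):
    s=env.get_state(); R0=R.from_euler('xyz',s['eef_rot'],degrees=True); p0=np.array(s['tool_pos'])
    print('t',round(s['time_s'],2),'tcp',np.round(p0,4),'rot',np.round(s['eef_rot'],1),'F',np.round(s['wrist_force'],1),'w',round(s['gripper_width'],4),'q',np.round(s['q'],0))
    for w in wps:
        x,y,z,psi=w
        Rt=R.from_euler('xyz',[180,0,psi],degrees=True)
        sh=R0.inv().apply(np.array([x,y,z])-p0)*1000; rv=(R0.inv()*Rt).as_rotvec()
        print(np.round(sh,1).tolist(),np.round(rv,3).tolist())
E
python3 - <<'E'
from h import *
plan((.507,.132,.30,176),(.507,.132,.219,176))
E
```

```text
t 1.35 tcp [0.1588 0.5526 0.4047] rot [180.  -0. 164.] F [ 0.9  0.4 -0.4] w 0.0853 q [73. 18. 90.  0. 72. -1.]
[-450.8, -308.1, 104.7] [0.0, -0.0, -0.21]
[-450.8, -308.1, 185.7] [0.0, -0.0, -0.21]
```

Emit:
send_rows --commands '[[[-60, -40, 10], [0, 0, -0.03], 0], [[-120, -82, 25], [0, 0, -0.07], 0], [[-180, -123, 40], [0, 0, -0.1], 0], [[-240, -164, 55], [0, 0, -0.13], 0], [[-300, -205, 70], [0, 0, -0.16], 0], [[-350, -240, 85], [0, 0, -0.19], 0], [[-400, -274, 95], [0, 0, -0.21], 0], [[-451, -308, 105], [0, 0, -0.21], 0], [[-451, -308, 105], [0, 0, -0.21], 0], [[-451, -308, 105], [0, 0, -0.21], 0]]'

```text
time_s: 2.6
tool_pos: [0.5091, 0.1294, 0.299]
eef_rot: [-180.0, -0.0, 175.7]
wrist_force: [-0.3, 1.1, 0.1]
gripper_width: 0.0854
```

```bash
python3 - <<'E'
from h import *
plan((.507,.132,.219,176))
snap('wrist','w1'); print([(np.round(x['position'],3),x['p']) for x in env.spot_in('wrist','used0')])
E
```

```text
t 2.6 tcp [0.5091 0.1294 0.299 ] rot [-180.    -0.   175.7] F [-0.3  1.1  0.1] w 0.0854 q [ 13.  19. 105.  -0.  56. -73.]
[2.3, 2.5, 80.0] [-0.001, -0.0, -0.005]
[(array([ 0.494, -0.039,  0.081]), 0.63), (array([0.499, 0.132, 0.075]), 0.58)]
```

View pics/w1.png

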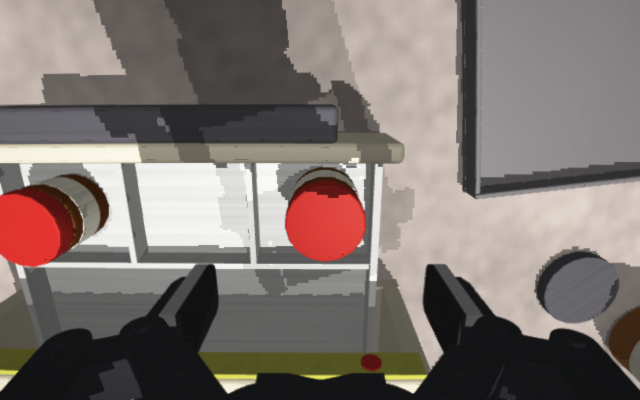

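The wrist view shows the left red cap at about (325,218), lying between the two finger columns. I'll descend and grip it.

Emit:
send_rows --commands '[[[2, 2, 45], [0, 0, 0], 0], [[2, 2, 80], [0, 0, 0], 0], [[2, 2, 80], [0, 0, 0], 0], [[2, 2, 80], [0, 0, 0], 1], [[2, 2, 80], [0, 0, 0], 1], [[2, 2, 80], [0, 0, 0], 1], [[2, 2, 80], [0, 0, 0], 1], [[2, 2, 80], [0, 0, 0], 1]]'

```text
time_s: 3.7
tool_pos: [0.506, 0.1344, 0.2218]
eef_rot: [179.9, 0.2, 176.0]
wrist_force: [-0.9, -0.1, 5.1]
gripper_width: 0.0467
```

```bash
python3 - <<'E'
from h import *
plan((.506,.134,.28,176),(.432,.378,.28,176),(.432,.378,.205,176))
E
```

```text
t 3.7 tcp [0.506  0.1344 0.2218] rot [179.9   0.2 176. ] F [-0.9 -0.1  5.1] w 0.0467 q [ 14.  24. 110.   0.  45. -72.]
[-0.3, -0.4, -58.2] [0.001, 0.004, 0.0]
[90.5, 237.9, -58.2] [0.001, 0.004, 0.0]
[90.8, 237.8, 16.8] [0.001, 0.004, 0.0]
```

Emit:
send_rows --commands '[[[0, 0, -40], [0, 0, 0], 1], [[5, 15, -58], [0, 0, 0], 1], [[25, 65, -58], [0, 0, 0], 1], [[45, 118, -58], [0, 0, 0], 1], [[65, 170, -58], [0, 0, 0], 1], [[85, 220, -58], [0, 0, 0], 1], [[90, 238, -50], [0, 0, 0], 1], [[90, 238, -30], [0, 0, 0], 1], [[90, 238, -20], [0, 0, 0], 1], [[90, 238, -20], [0, 0, 0], 1]]'

```text
time_s: 4.95
tool_pos: [0.4323, 0.3771, 0.2391]
eef_rot: [-179.9, -0.1, 175.9]
wrist_force: [-0.7, 0.3, -1.7]
gripper_width: 0.0466
```

```bash
python3 - <<'E'
from h import *
plan((.432,.378,.205,176))
snap('wrist','w2')
E
```

```text
t 4.95 tcp [0.4323 0.3771 0.2391] rot [-1.799e+02 -1.000e-01  1.759e+02] F [-0.7  0.3 -1.7] w 0.0466 q [ 40.  27. 103.  -0.  51. -46.]
[0.3, 0.9, 34.1] [-0.001, -0.001, -0.001]
```

View pics/w2.png

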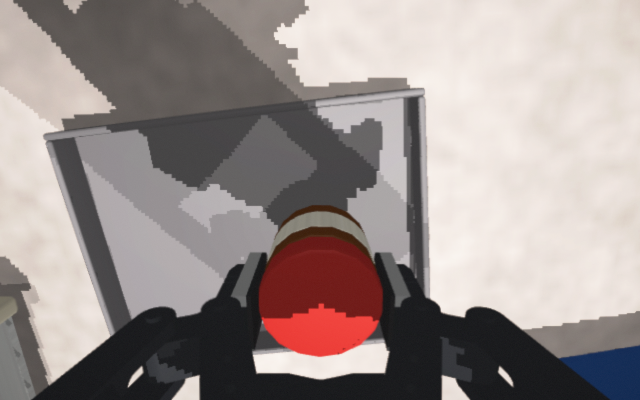

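The jar is upright in the jaws and inside the tray's left part (tray edge at column ~420). I'll lower it, open and rise.

Emit:
send_rows --commands '[[[0, 0, 20], [0, 0, 0], 1], [[0, 0, 33], [0, 0, 0], 1], [[0, 0, 34], [0, 0, 0], 1], [[0, 0, 34], [0, 0, 0], 0.3], [[0, 0, 34], [0, 0, 0], 0.0], [[0, 0, 34], [0, 0, 0], 0.0], [[0, 0, 10], [0, 0, 0], 0], [[0, 0, -45], [0, 0, 0], 0], [[0, 0, -60], [0, 0, 0], 0]]'

```text
time_s: 6.12
tool_pos: [0.4328, 0.3785, 0.3036]
eef_rot: [179.7, 0.3, 176.0]
wrist_force: [0.2, 0.4, -0.8]
gripper_width: 0.0854
```

```bash
python3 - <<'E'
from h import *
snap('wrist','w3'); p,d,c=snap('top','t3')
print([(np.round(x['position'],3),round(x['p'],2)) for x in env.spot_in('top','used0')])
plan((.499,-.049,.28,176),(.499,-.049,.22,176))
E
```

```text
[(array([ 0.495, -0.053,  0.078]), 0.77), (array([0.417, 0.375, 0.053]), 0.42)]
t 6.28 tcp [0.432  0.3778 0.3   ] rot [180.   0. 176.] F [ 0.3 -0.3 -1. ] w 0.0854 q [ 40.  23.  99.   0.  58. -46.]
[-96.6, -421.1, 19.8] [0.001, 0.001, 0.0]
[-96.5, -421.1, 79.8] [0.001, 0.001, 0.0]
```

View pics/w3.png

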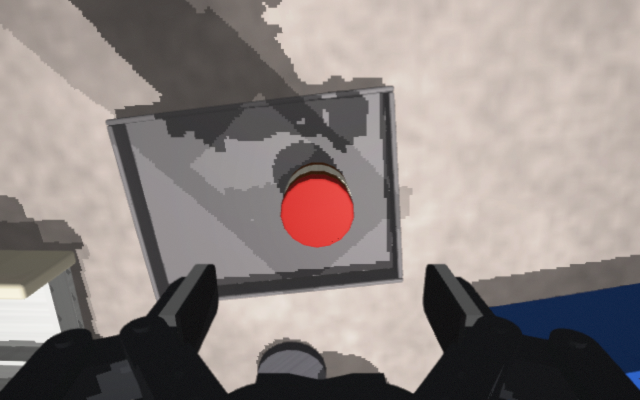

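View pics/t3.png

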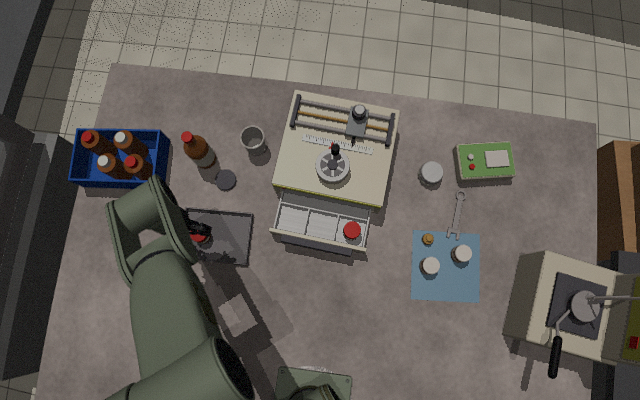

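The first used jar stands in the tray, cap at (317,212) in the wrist view. The second is still at (352,231) in the top view.

Emit:
send_rows --commands '[[[-13, -58, 5], [0, 0, 0], 0], [[-27, -117, 10], [0, 0, 0], 0], [[-41, -177, 15], [0, 0, 0], 0], [[-55, -237, 20], [0, 0, 0], 0], [[-69, -297, 20], [0, 0, 0], 0], [[-82, -357, 20], [0, 0, 0], 0], [[-93, -405, 20], [0, 0, 0], 0], [[-97, -421, 20], [0, 0, 0], 0], [[-97, -421, 20], [0, 0, 0], 0], [[-97, -421, 20], [0, 0, 0], 0]]'

```text
time_s: 7.52
tool_pos: [0.4992, -0.0477, 0.279]
eef_rot: [180.0, -0.1, 176.1]
wrist_force: [0.2, -0.1, 0.6]
gripper_width: 0.0855
```

```bash
python3 - <<'E'
from h import *
plan((.499,-.049,.22,176))
snap('wrist','w4'); print([(np.round(x['position'],3),x['p']) for x in env.spot_in('wrist','used0')])
E
```

```text
t 7.53 tcp [ 0.4992 -0.0477  0.279 ] rot [ 1.800e+02 -1.000e-01  1.761e+02] F [ 0.2 -0.1  0.6] w 0.0855 q [ -7.  19. 109.   0.  52. -93.]
[0.0, -1.4, 59.0] [0.001, -0.002, 0.001]
[(array([ 0.49 , -0.05 ,  0.077]), 0.97)]
```

View pics/w4.png

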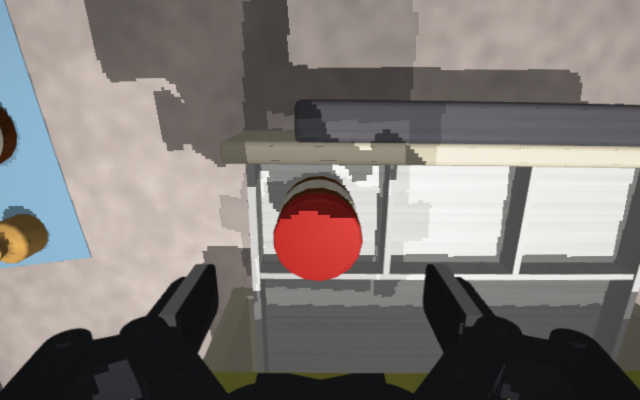

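Cap at (318,235), between the fingers. I'll descend, grip and lift.

Emit:
send_rows --commands '[[[0, -1, 40], [0, 0, 0], 0], [[0, -1, 59], [0, 0, 0], 0], [[0, -1, 59], [0, 0, 0], 0], [[0, -1, 59], [0, 0, 0], 1], [[0, -1, 59], [0, 0, 0], 1], [[0, -1, 59], [0, 0, 0], 1], [[0, -1, 59], [0, 0, 0], 1], [[0, -1, 30], [0, 0, 0], 1], [[0, -1, 5], [0, 0, 0], 1], [[0, -1, 0], [0, 0, 0], 1]]'

```text
time_s: 8.88
tool_pos: [0.4998, -0.0499, 0.2812]
eef_rot: [-180.0, 0.2, 176.0]
wrist_force: [0.5, 0.2, -2.1]
gripper_width: 0.0462
```

```bash
python3 - <<'E'
from h import *
plan((.436,.284,.28,176),(.436,.284,.205,176))
E
```

```text
t 8.88 tcp [ 0.4998 -0.0499  0.2812] rot [-180.     0.2  176. ] F [ 0.5  0.2 -2.1] w 0.0462 q [ -7.  18. 109.   0.  52. -93.]
[87.0, 328.6, 0.9] [-0.0, 0.004, -0.0]
[87.3, 328.7, 75.9] [-0.0, 0.004, -0.0]
```

Emit:
send_rows --commands '[[[15, 58, 0], [0, 0, 0], 1], [[30, 116, 0], [0, 0, 0], 1], [[46, 175, 0], [0, 0, 0], 1], [[61, 233, 0], [0, 0, 0], 1], [[76, 290, 0], [0, 0, 0], 1], [[87, 328, 5], [0, 0, 0], 1], [[87, 328, 30], [0, 0, 0], 1], [[87, 328, 50], [0, 0, 0], 1], [[87, 328, 50], [0, 0, 0], 1], [[87, 328, 50], [0, 0, 0], 1]]'

```text
time_s: 10.12
tool_pos: [0.4358, 0.2834, 0.2299]
eef_rot: [180.0, 0.0, 176.0]
wrist_force: [0.4, 0.1, -2.2]
gripper_width: 0.0463
```

```bash
python3 - <<'E'
from h import *
plan((.436,.284,.204,176))
snap('wrist','w5')
E
```

```text
t 10.12 tcp [0.4358 0.2834 0.2299] rot [180.   0. 176.] F [ 0.4  0.1 -2.2] w 0.0463 q [ 32.  24. 110.   0.  46. -54.]
[-0.2, 0.6, 25.9] [0.0, 0.0, -0.0]
```

View pics/w5.png

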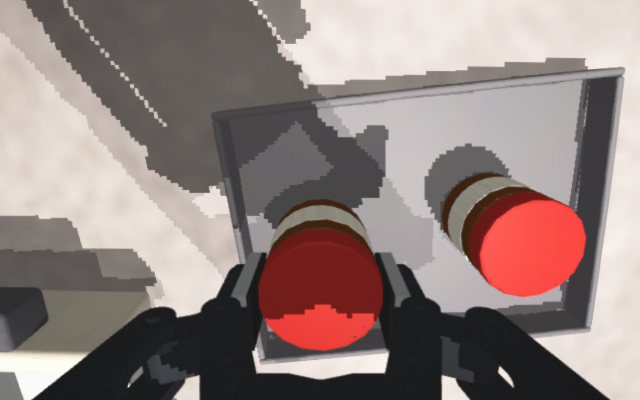

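The held jar is over the tray's right half, and the first jar is clear of it, cap at (530,245). I'll lower, release and rise.

Emit:
send_rows --commands '[[[0, 0, 20], [0, 0, 0], 1], [[0, 0, 26], [0, 0, 0], 1], [[0, 0, 26], [0, 0, 0], 1], [[0, 0, 26], [0, 0, 0], 0.3], [[0, 0, 26], [0, 0, 0], 0], [[0, 0, 26], [0, 0, 0], 0], [[0, 0, 5], [0, 0, 0], 0], [[0, 0, -50], [0, 0, 0], 0], [[0, 0, -75], [0, 0, 0], 0], [[0, 0, -75], [0, 0, 0], 0]]'

```text
time_s: 11.42
tool_pos: [0.436, 0.2837, 0.3067]
eef_rot: [179.8, 0.2, 176.0]
wrist_force: [-0.4, 0.0, 0.3]
gripper_width: 0.0852
```

```bash
python3 - <<'E'
from h import *
snap('wrist','w6'); p,d,c=snap('top','t6')
print([(np.round(x['position'],3),round(x['p'],2)) for x in env.spot_in('wrist','used0')])
print([(np.round(x['position'],3),round(x['p'],2)) for x in env.spot_in('top','fresh0')])
plan((.433,-.279,.29,176),(.433,-.279,.197,176))
E
```

```text
[(array([0.427, 0.282, 0.059]), 0.96), (array([0.426, 0.372, 0.057]), 0.73), (array([0.468, 0.1  , 0.037]), 0.71)]
[(array([ 0.429, -0.275,  0.05 ]), 0.71), (array([ 0.47 , -0.362,  0.053]), 0.6)]
t 11.62 tcp [0.4352 0.2832 0.3032] rot [-1.799e+02 -1.000e-01  1.760e+02] F [-0.4 -0.7  0.1] w 0.0855 q [ 32.  18. 105.   0.  56. -54.]
[-37.1, -560.9, 14.1] [-0.002, -0.003, 0.0]
[-37.3, -560.8, 107.1] [-0.002, -0.003, 0.0]
```

View pics/w6.png

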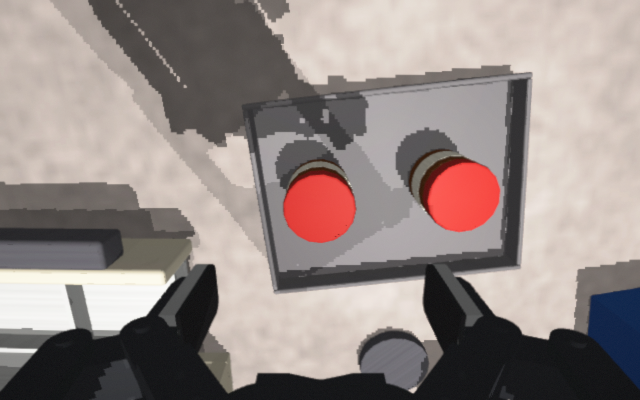

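View pics/t6.png

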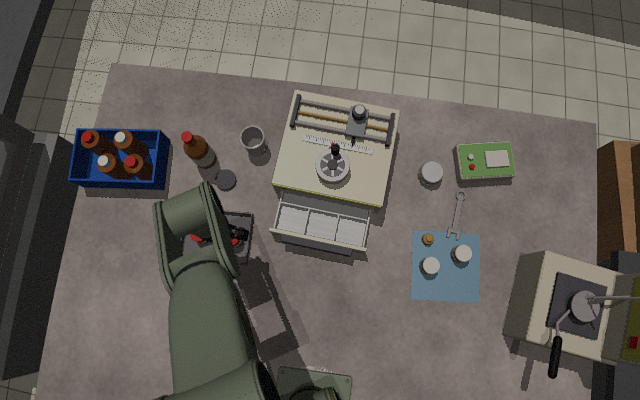

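Both used jars stand in the tray, and the fresh jars are unmoved. I'll move over the first fresh jar.

Emit:
send_rows --commands '[[[-4, -60, 2], [0, 0, 0], 0], [[-8, -120, 4], [0, 0, 0], 0], [[-12, -180, 6], [0, 0, 0], 0], [[-16, -240, 8], [0, 0, 0], 0], [[-20, -300, 10], [0, 0, 0], 0], [[-24, -360, 12], [0, 0, 0], 0], [[-28, -420, 14], [0, 0, 0], 0], [[-32, -480, 14], [0, 0, 0], 0], [[-36, -535, 14], [0, 0, 0], 0], [[-37, -561, 14], [0, 0, 0], 0]]'

```text
time_s: 12.88
tool_pos: [0.4329, -0.2814, 0.2891]
eef_rot: [179.9, -0.1, 175.8]
wrist_force: [0.3, 0.2, 0.4]
gripper_width: 0.0852
```

```bash
python3 - <<'E'
from h import *
p,d,c=snap('wrist','w7')
print([(np.round(x['position'],3),round(x['p'],2)) for x in env.spot_in('wrist','fresh0')])
plan((.433,-.279,.197,176))
E
```

```text
[(array([ 0.428, -0.283,  0.054]), 0.91), (array([ 0.463, -0.353,  0.037]), 0.74)]
t 12.97 tcp [ 0.4331 -0.2811  0.2892] rot [ 1.800e+02 -1.000e-01  1.758e+02] F [0.5 0.9 0.1] w 0.0852 q [ -34.   19.  107.   -0.   54. -120.]
[0.1, 2.0, 92.2] [0.001, -0.002, -0.003]
```

View pics/w7.png

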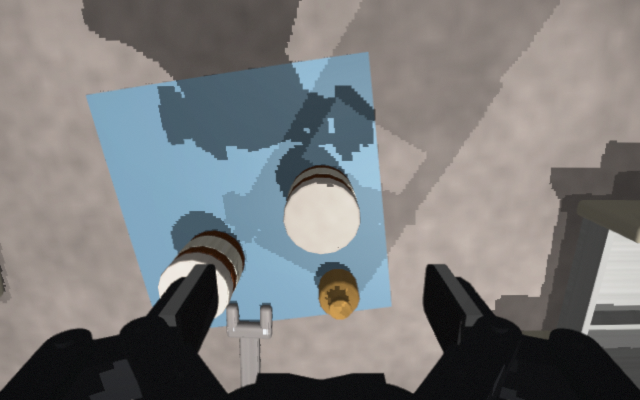

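The target white cap is at (321,215), with the brass weight at (339,292) and the other jar at (200,270). Both are clear of where the fingers will go.

Emit:
send_rows --commands '[[[0, 2, 50], [0, 0, 0], 0], [[0, 2, 90], [0, 0, 0], 0], [[0, 2, 92], [0, 0, 0], 0], [[0, 2, 92], [0, 0, 0], 1], [[0, 2, 92], [0, 0, 0], 1], [[0, 2, 92], [0, 0, 0], 1], [[0, 2, 92], [0, 0, 0], 1], [[0, 2, 60], [0, 0, 0], 1], [[0, 2, 10], [0, 0, 0], 1], [[0, 2, 10], [0, 0, 0], 1]]'

```text
time_s: 14.22
tool_pos: [0.4345, -0.2774, 0.2852]
eef_rot: [-179.7, 0.5, 176.0]
wrist_force: [0.7, 0.5, -1.5]
gripper_width: 0.0466
```

```bash
python3 - <<'E'
from h import *
p,d,c=snap('top','t8')
plan((.500,-.049,.28,176),(.500,-.049,.219,176))
E
```

```text
t 14.28 tcp [ 0.4337 -0.2769  0.283 ] rot [-179.9    0.3  176. ] F [ 0.   0.7 -1.8] w 0.0466 q [ -34.   19.  108.    0.   53. -120.]
[-50.2, 232.0, 2.6] [-0.002, 0.005, -0.0]
[-49.9, 232.1, 63.6] [-0.002, 0.005, -0.0]
```

View pics/t8.png

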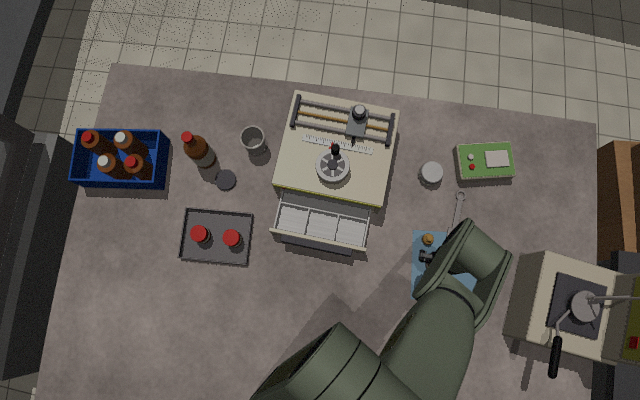

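Emit:
send_rows --commands '[[[-12, 55, -10], [0, 0, 0], 1], [[-24, 112, -12], [0, 0, 0], 1], [[-37, 170, -12], [0, 0, 0], 1], [[-48, 222, -10], [0, 0, 0], 1], [[-50, 232, 0], [0, 0, 0], 1], [[-50, 232, 20], [0, 0, 0], 1], [[-50, 232, 35], [0, 0, 0], 1], [[-50, 232, 35], [0, 0, 0], 1], [[-50, 232, 35], [0, 0, 0], 1]]'

```text
time_s: 15.4
tool_pos: [0.4997, -0.0494, 0.2458]
eef_rot: [180.0, 0.0, 175.9]
wrist_force: [0.2, -0.1, -1.3]
gripper_width: 0.0463
```

```bash
python3 - <<'E'
from h import *
p,d,c=snap('wrist','w9')
plan((.500,-.049,.219,176))
E
```

```text
t 15.45 tcp [ 0.4998 -0.0493  0.2461] rot [-1.80e+02  1.00e-01  1.76e+02] F [ 0.5  0.2 -1.2] w 0.0463 q [ -7.  21. 112.   0.  47. -93.]
[-0.2, 0.3, 27.1] [-0.0, 0.001, -0.001]
```

View pics/w9.png

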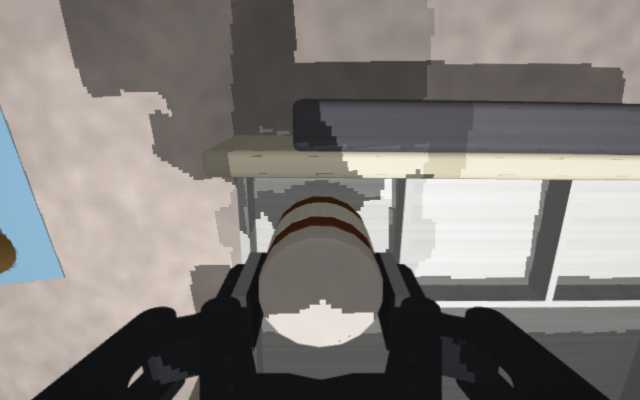

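The jar is centred over the right bay (walls at columns ~245 and ~400). I'll lower and release.

Emit:
send_rows --commands '[[[0, 0, 18], [0, 0, 0], 1], [[0, 0, 26], [0, 0, 0], 1], [[0, 0, 27], [0, 0, 0], 1], [[0, 0, 27], [0, 0, 0], 0.3], [[0, 0, 27], [0, 0, 0], 0], [[0, 0, 27], [0, 0, 0], 0], [[0, 0, 10], [0, 0, 0], 0], [[0, 0, -40], [0, 0, 0], 0], [[0, 0, -50], [0, 0, 0], 0], [[0, 0, -50], [0, 0, 0], 0]]'

```text
time_s: 16.7
tool_pos: [0.4995, -0.0488, 0.2959]
eef_rot: [180.0, 0.0, 176.0]
wrist_force: [0.5, 0.9, -0.4]
gripper_width: 0.0851
```

```bash
python3 - <<'E'
from h import *
p,d,c=snap('wrist','w10'); snap('top','t10')
print([(np.round(x['position'],3),round(x['p'],2)) for x in env.spot_in('wrist','fresh0')])
print([(np.round(x['position'],3),round(x['p'],2)) for x in env.spot_in('top','fresh0')])
plan((.477,-.366,.29,176),(.477,-.366,.197,176))
E
```

```text
[(array([ 0.5  , -0.052,  0.076]), 0.61)]
[(array([ 0.473, -0.362,  0.053]), 0.84)]
t 16.9 tcp [ 0.4991 -0.0488  0.2943] rot [180.   -0.2 176. ] F [0.5 0.1 0.3] w 0.0854 q [ -7.  18. 108.   0.  54. -93.]
[-0.1, -318.0, 4.2] [0.0, -0.003, -0.0]
[-0.4, -318.0, 97.2] [0.0, -0.003, -0.0]
```

View pics/w10.png

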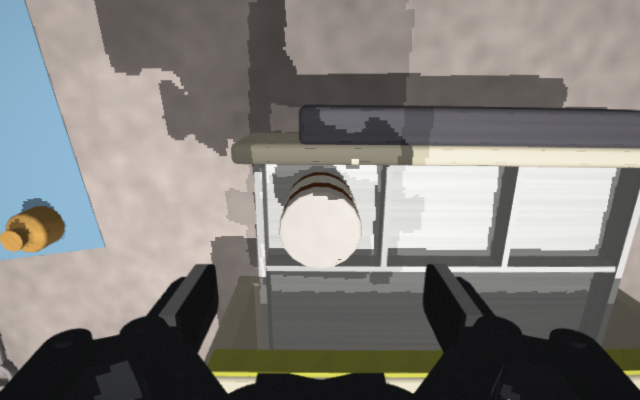

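View pics/t10.png

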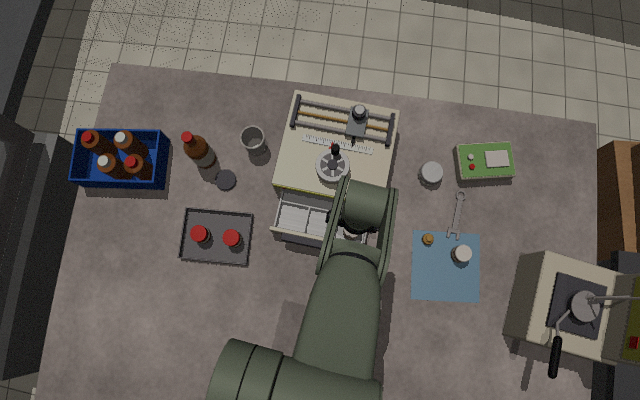

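The first fresh jar stands in the right bay, cap at (320,230). The last fresh jar is still at (463,254) in the top view. I'll go to it.

Emit:
send_rows --commands '[[[0, -55, 0], [0, 0, 0], 0], [[0, -115, 0], [0, 0, 0], 0], [[0, -175, 4], [0, 0, 0], 0], [[0, -235, 4], [0, 0, 0], 0], [[0, -290, 4], [0, 0, 0], 0], [[0, -318, 4], [0, 0, 0], 0], [[0, -318, 4], [0, 0, 0], 0], [[0, -318, 4], [0, 0, 0], 0]]'

```text
time_s: 17.9
tool_pos: [0.4772, -0.3653, 0.2906]
eef_rot: [179.9, -0.1, 176.0]
wrist_force: [-0.5, -0.2, -0.5]
gripper_width: 0.0857
```

```bash
python3 - <<'E'
from h import *
p,d,c=snap('wrist','w11')
print([(np.round(x['position'],3),round(x['p'],2)) for x in env.spot_in('wrist','fresh0')])
plan((.477,-.367,.197,176))
E
```

```text
[(array([ 0.474, -0.367,  0.054]), 0.86)]
t 18.0 tcp [ 0.4775 -0.3648  0.2913] rot [ 1.799e+02 -1.000e-01  1.761e+02] F [-0.8 -0.3 -0.7] w 0.0855 q [ -38.   26.   95.    0.   59. -125.]
[0.2, -2.3, 94.3] [0.001, -0.001, 0.001]
```

View pics/w11.png

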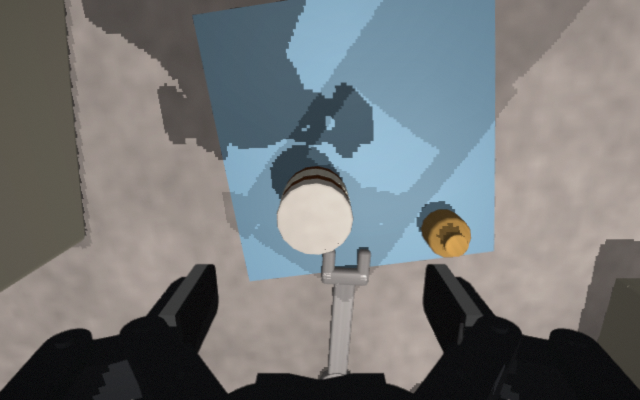

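The white cap is at (315,217). The spanner end at (345,265) lies low, outside the finger tracks. I'll grip.

Emit:
send_rows --commands '[[[0, -2, 50], [0, 0, 0], 0], [[0, -2, 90], [0, 0, 0], 0], [[0, -2, 94], [0, 0, 0], 0], [[0, -2, 94], [0, 0, 0], 1], [[0, -2, 94], [0, 0, 0], 1], [[0, -2, 94], [0, 0, 0], 1], [[0, -2, 94], [0, 0, 0], 1], [[0, -2, 60], [0, 0, 0], 1], [[0, -2, 5], [0, 0, 0], 1], [[0, -2, 0], [0, 0, 0], 1]]'

```text
time_s: 19.25
tool_pos: [0.4781, -0.3688, 0.2966]
eef_rot: [-179.7, 0.5, 176.0]
wrist_force: [-0.2, -0.5, -1.6]
gripper_width: 0.0465
```

```bash
python3 - <<'E'
from h import *
p,d,c=snap('top','t12')
plan((.512,.123,.30,176),(.512,.123,.219,176))
E
```

```text
t 19.3 tcp [ 0.4776 -0.3684  0.2949] rot [-179.8    0.3  176. ] F [-0.6 -0.  -1.7] w 0.0465 q [ -39.   26.   95.    0.   59. -125.]
[-0.1, 492.5, -6.8] [-0.003, 0.005, -0.0]
[0.3, 492.8, 74.2] [-0.003, 0.005, -0.0]
```

View pics/t12.png

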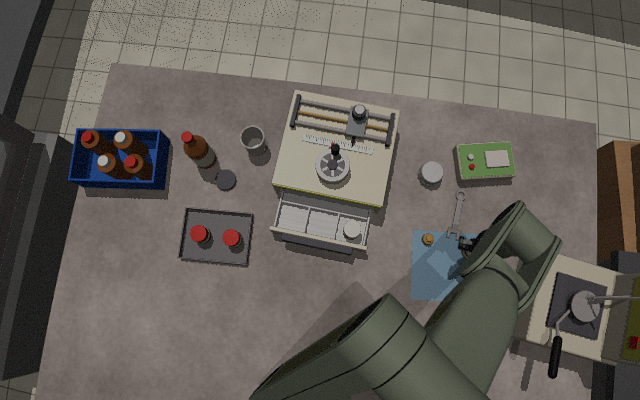

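Emit:
send_rows --commands '[[[0, 55, -15], [0, 0, 0], 1], [[0, 115, -15], [0, 0, 0], 1], [[0, 175, -15], [0, 0, 0], 1], [[0, 235, -15], [0, 0, 0], 1], [[0, 295, -15], [0, 0, 0], 1], [[0, 355, -15], [0, 0, 0], 1], [[0, 415, -15], [0, 0, 0], 1], [[0, 465, -10], [0, 0, 0], 1], [[0, 492, 5], [0, 0, 0], 1], [[0, 492, 30], [0, 0, 0], 1]]'

```text
time_s: 20.55
tool_pos: [0.5113, 0.1248, 0.2606]
eef_rot: [180.0, -0.0, 176.2]
wrist_force: [0.0, -0.7, -1.0]
gripper_width: 0.0459
```

Emit:
send_rows --commands '[[[0, 0, 15], [0, 0, 0], 1], [[0, 0, 15], [0, 0, 0], 1], [[0, 0, 15], [0, 0, 0], 1]]'

```text
time_s: 20.92
tool_pos: [0.5119, 0.1224, 0.2471]
eef_rot: [180.0, 0.0, 176.0]
wrist_force: [0.7, 0.0, -1.6]
gripper_width: 0.0465
```

```bash
python3 - <<'E'
from h import *
p,d,c=snap('wrist','w13')
plan((.511,.123,.219,176))
E
```

```text
t 20.98 tcp [0.5119 0.1224 0.2474] rot [1.80e+02 1.00e-01 1.76e+02] F [-0.1  0.1 -0.9] w 0.0463 q [ 12.  23. 108.   0.  49. -74.]
[1.0, 0.5, 28.4] [0.001, 0.001, -0.001]
```

View pics/w13.png

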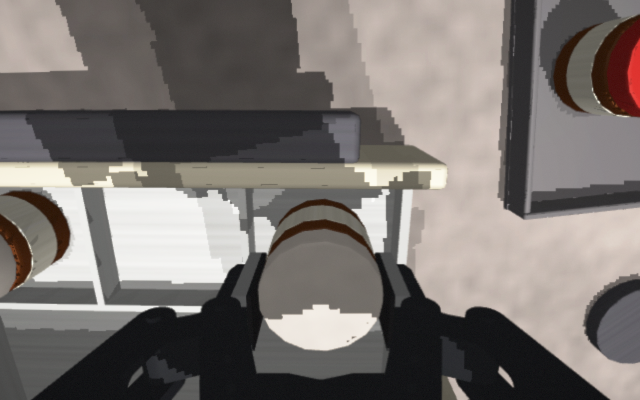

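The jar is within the left bay (walls at columns ~250 and ~403). I'll lower and release.

Emit:
send_rows --commands '[[[0, 0, 18], [0, 0, 0], 1], [[0, 0, 27], [0, 0, 0], 1], [[0, 0, 28], [0, 0, 0], 1], [[0, 0, 28], [0, 0, 0], 0.3], [[0, 0, 28], [0, 0, 0], 0], [[0, 0, 28], [0, 0, 0], 0], [[0, 0, 10], [0, 0, 0], 0], [[0, 0, -40], [0, 0, 0], 0], [[0, 0, -75], [0, 0, 0], 0], [[0, 0, -75], [0, 0, 0], 0]]'

```text
time_s: 22.22
tool_pos: [0.5123, 0.1229, 0.3243]
eef_rot: [179.9, 0.3, 176.0]
wrist_force: [-0.6, 0.2, -1.2]
gripper_width: 0.0853
```

```bash
python3 - <<'E'
from h import *
p,d,c=snap('wrist','w14'); snap('top','t14')
print([(np.round(x['position'],3),round(x['p'],2)) for x in env.spot_in('wrist','fresh0')])
print([(np.round(x['position'],3),round(x['p'],2)) for x in env.spot_in('wrist','drawer_front')])
W=cloud(c,d); np.save('w14W.npy',W)
plan()
E
```

```text
[(array([0.511, 0.125, 0.074]), 0.65), (array([0.462, 0.303, 0.004]), 0.44)]
[(array([0.516, 0.044, 0.021]), 0.58)]
t 22.43 tcp [0.511  0.1227 0.3203] rot [-180.    -0.2  176. ] F [ 0.2 -0.1 -0.2] w 0.0855 q [ 12.  18. 103.   0.  59. -74.]
```

View pics/w14.png

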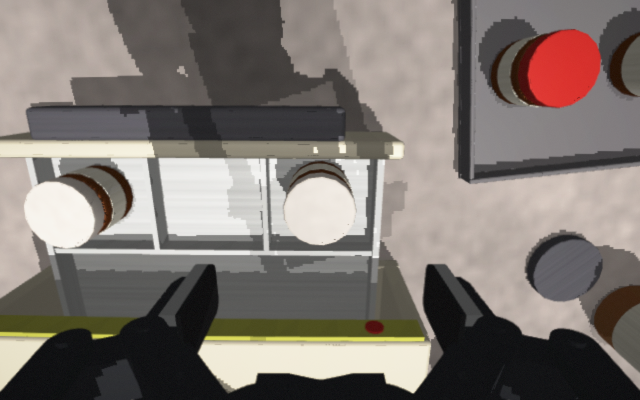

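View pics/t14.png

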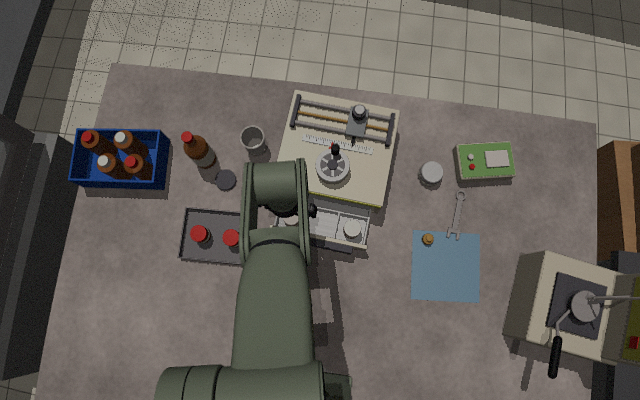

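All fresh jars stand in the outer bays and the pad is empty. Next I'll push the drawer with shut fingers, starting by standing in front of the rail.

```bash
python3 - <<'E'
from h import *
plan((.395,.045,.32,176),(.395,.045,.228,176))
E
```

```text
t 22.43 tcp [0.511  0.1227 0.3203] rot [-180.    -0.2  176. ] F [ 0.2 -0.1 -0.2] w 0.0855 q [ 12.  18. 103.   0.  59. -74.]
[110.4, -85.6, 0.7] [-0.001, -0.003, 0.0]
[110.1, -85.5, 92.7] [-0.001, -0.003, 0.0]
```

Emit:
send_rows --commands '[[[45, -35, 0], [0, 0, 0], 0.5], [[90, -70, 0], [0, 0, 0], 1], [[110, -86, 5], [0, 0, 0], 1], [[110, -86, 40], [0, 0, 0], 1], [[110, -86, 80], [0, 0, 0], 1], [[110, -86, 93], [0, 0, 0], 1], [[110, -86, 93], [0, 0, 0], 1], [[110, -86, 93], [0, 0, 0], 1]]'

```text
time_s: 23.42
tool_pos: [0.396, 0.0447, 0.2287]
eef_rot: [180.0, -0.0, 176.0]
wrist_force: [1.1, 0.3, -0.8]
gripper_width: -0.0
```

```bash
python3 - <<'E'
from h import *
snap('wrist','w15'); snap('scene','s15');plan((.544,.033,.228,176))
E
```

```text
t 23.52 tcp [0.3961 0.0447 0.2292] rot [1.80e+02 1.00e-01 1.76e+02] F [-0.   0.2 -0.5] w 0.0004 q [  5.  15. 126.   0.  39. -81.]
[-148.3, -1.3, 1.4] [0.0, 0.001, 0.0]
```

View pics/s15.png

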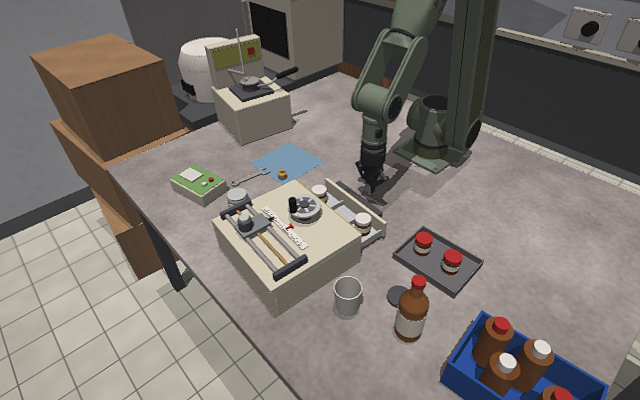

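View pics/w15.png

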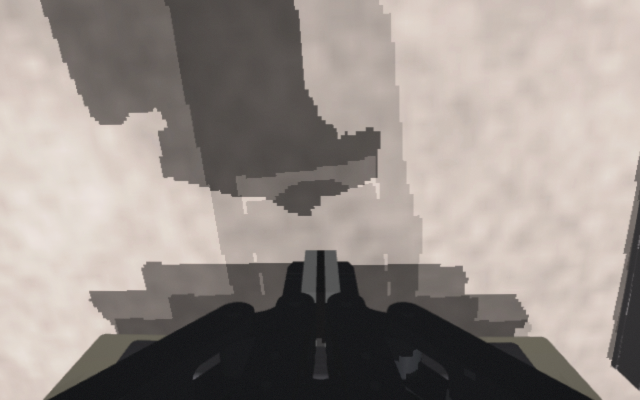

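The gripper stands in front of the rail, and the jars are all upright in the scene view. I'll push gently.

Emit:
send_rows --commands '[[[-15, 0, 0], [0, 0, 0], 1], [[-25, 0, 0], [0, 0, 0], 1], [[-32, 0, 0], [0, 0, 0], 1], [[-41, 0, 0], [0, 0, 0], 1], [[-52, 0, 0], [0, 0, 0], 1], [[-63, 0, 0], [0, 0, 0], 1], [[-74, 0, 0], [0, 0, 0], 1], [[-85, 0, 0], [0, 0, 0], 1], [[-96, 0, 0], [0, 0, 0], 1], [[-106, 0, 0], [0, 0, 0], 1]]'

```text
time_s: 24.78
tool_pos: [0.5023, 0.0372, 0.2287]
eef_rot: [180.0, 0.0, 176.0]
wrist_force: [-2.9, -0.7, -0.0]
gripper_width: -0.0
```

```bash
python3 - <<'E'
from h import *
snap('top','t16'); plan((.544,.033,.228,176))
E
```

```text
t 24.82 tcp [0.5038 0.0372 0.2289] rot [180.    0.2 176. ] F [ 1.7  0.8 -0.3] w -0.0 q [  3.  23. 112.   0.  45. -83.]
[-40.4, -1.4, 1.0] [0.001, 0.003, -0.0]
```

View pics/t16.png

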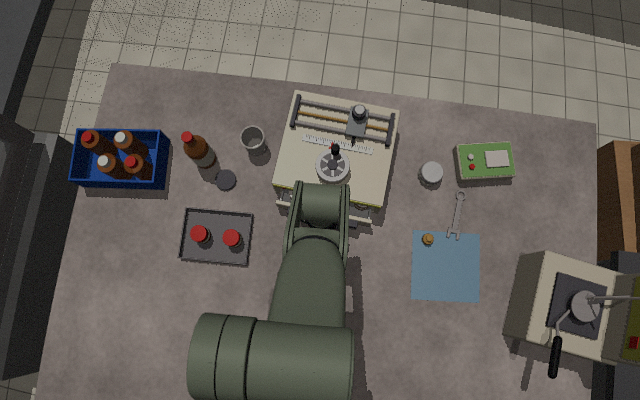

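The drawer is moving in and the used jars in the tray are unchanged. I'll keep pushing, more slowly.

Emit:
send_rows --commands '[[[-7, 0, 0], [0, 0, 0], 1], [[-14, 0, 0], [0, 0, 0], 1], [[-20, 0, 0], [0, 0, 0], 1], [[-24, 0, 0], [0, 0, 0], 1], [[-27, 0, 0], [0, 0, 0], 1], [[-30, 0, 0], [0, 0, 0], 1], [[-33, 0, 0], [0, 0, 0], 1], [[-35, 0, 0], [0, 0, 0], 1]]'

```text
time_s: 25.82
tool_pos: [0.5356, 0.0348, 0.2286]
eef_rot: [-180.0, -0.2, 176.0]
wrist_force: [-7.2, 1.0, 5.8]
gripper_width: 0.0002
```

Emit:
send_rows --commands '[[[-2, 0, 0], [0, 0, 0], 1], [[-4, 0, 0], [0, 0, 0], 1], [[-5, 0, 0], [0, 0, 0], 1], [[-6, 0, 0], [0, 0, 0], 1]]'

```text
time_s: 26.32
tool_pos: [0.541, 0.0344, 0.2285]
eef_rot: [-180.0, -0.3, 176.0]
wrist_force: [-6.9, 0.7, 3.1]
gripper_width: 0.0003
```

Emit:
send_rows --commands '[[[-1, 0, 0], [0, 0, 0], 1], [[-2, 0, 0], [0, 0, 0], 1], [[-3, 0, 0], [0, 0, 0], 1], [[-4, 0, 0], [0, 0, 0], 1]]'

```text
time_s: 26.82
tool_pos: [0.5466, 0.034, 0.2285]
eef_rot: [-180.0, 0.0, 176.0]
wrist_force: [-2.1, -0.7, -1.5]
gripper_width: 0.0002
```

Emit:
send_rows --commands '[[[-1, 0, 0], [0, 0, 0], 1], [[-2, 0, 0], [0, 0, 0], 1], [[-3, 0, 0], [0, 0, 0], 1], [[-3, 0, 0], [0, 0, 0], 1]]'

```text
time_s: 27.32
tool_pos: [0.5481, 0.0339, 0.2285]
eef_rot: [-180.0, -0.3, 176.0]
wrist_force: [-7.8, -0.9, 3.4]
gripper_width: 0.0
```

Emit:
send_rows --commands '[[[-1, 0, 0], [0, 0, 0], 1], [[-2, 0, 0], [0, 0, 0], 1], [[-2, 0, 0], [0, 0, 0], 1]]'

```text
time_s: 27.7
tool_pos: [0.5488, 0.0339, 0.2285]
eef_rot: [-180.0, -0.5, 176.0]
wrist_force: [-12.5, 0.5, 7.4]
gripper_width: -0.0002
```

```bash
python3 - <<'E'
from h import *
snap('top','t17');plan()
E
```

```text
t 27.75 tcp [0.5488 0.0339 0.2285] rot [-180.    -0.5  176. ] F [-11.5   1.    8.1] w 0.0 q [  2.  26. 106.   0.  48. -84.]
```

The push met a hard stop, so the drawer looks seated. I'll back off, rise and look.

Emit:
send_rows --commands '[[[5, 0, 0], [0, 0, 0], 1], [[30, 0, 0], [0, 0, 0], 1], [[70, 0, -20], [0, 0, 0], 1], [[80, 0, -80], [0, 0, 0], 1], [[80, 0, -130], [0, 0, 0], 1], [[80, 0, -150], [0, 0, 0], 1], [[80, 0, -150], [0, 0, 0], 1]]'

```text
time_s: 28.62
tool_pos: [0.4726, 0.0394, 0.3809]
eef_rot: [179.9, 0.4, 176.0]
wrist_force: [0.6, 0.7, -1.2]
gripper_width: -0.0
```

```bash
python3 - <<'E'
from h import *
p,d,c=snap('top','t18');snap('wrist','w18')
f=lambda u,v,z: pxz(c,u,v,z)
plan()
W=cloud(c,d)
np.save('t18W.npy',W)
p=cv2.imread('pics/top1.png'); p=cv2.imread('pics/t18.png');cv2.imwrite('pics/t18z.png',cv2.resize(p[85:265,265:405],None,fx=4,fy=3.3,interpolation=cv2.INTER_CUBIC))
E
```

```text
t 28.73 tcp [0.4718 0.0393 0.3782] rot [180.   0. 176.] F [-0.4 -0.2  0. ] w 0.0002 q [  3.  10. 105.   0.  65. -83.]
```

View pics/t18z.png

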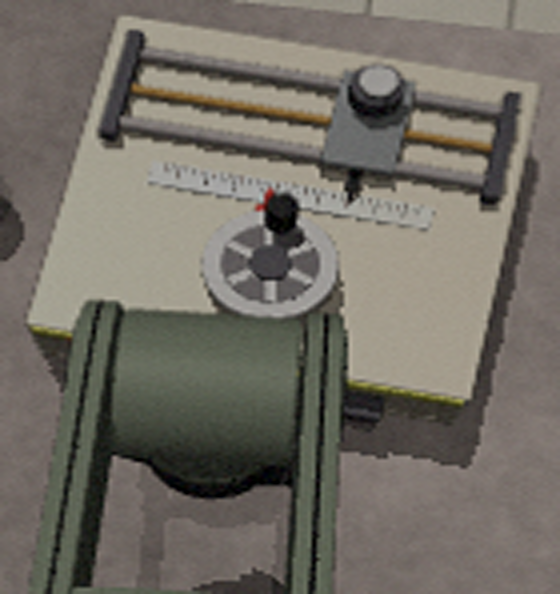

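View pics/w18.png

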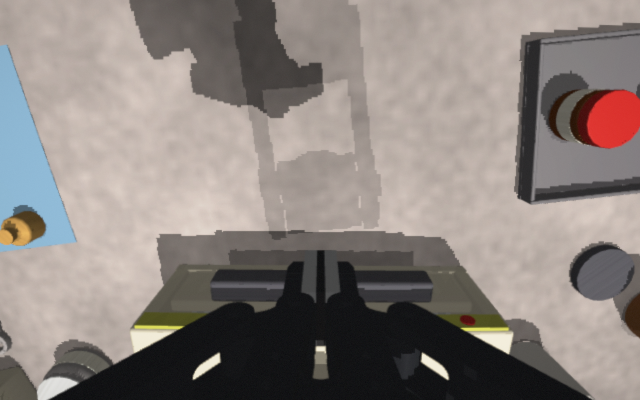

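View pics/t18.png

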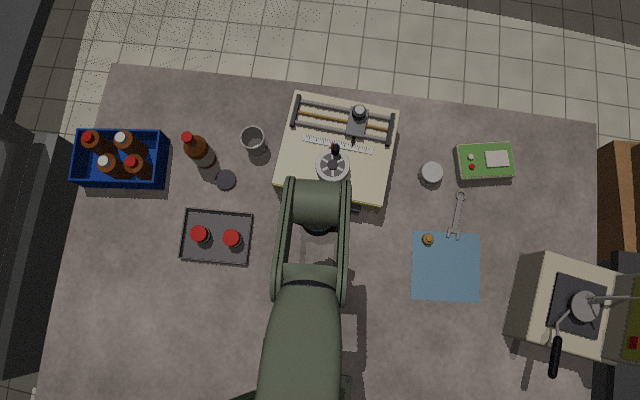

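The drawer is home, with only the rail in front. I'll rise and turn the tool by half a turn so the wrist camera looks at the scale, moving over the wheel.

Emit:
send_rows --commands '[[[0, 0, -30], [0, 0, 0.16], 1], [[-20, 0, -45], [0, 0, 0.32], 0.5], [[-50, 0, -45], [0, 0, 0.48], 0], [[-80, 0, -45], [0, 0, 0.64], 0], [[-110, 0, -45], [0, 0, 0.8], 0], [[-140, 0, -45], [0, 0, 0.96], 0], [[-170, 0, -45], [0, 0, 1.12], 0], [[-188, 0, -45], [0, 0, 1.28], 0], [[-188, 0, -45], [0, 0, 1.44], 0], [[-188, 0, -45], [0, 0, 1.57], 0]]'

```text
time_s: 29.98
tool_pos: [0.6599, 0.0262, 0.4208]
eef_rot: [-179.8, 0.0, 85.8]
wrist_force: [0.2, 0.5, -0.2]
gripper_width: 0.0853
```

Emit:
send_rows --commands '[[[0, 0, 0], [0, 0, 0.16], 0], [[0, 0, 0], [0, 0, 0.32], 0], [[0, 0, 0], [0, 0, 0.48], 0], [[0, 0, 0], [0, 0, 0.64], 0], [[0, 0, 0], [0, 0, 0.8], 0], [[0, 0, 0], [0, 0, 0.96], 0], [[0, 0, 0], [0, 0, 1.12], 0], [[0, 0, 0], [0, 0, 1.28], 0], [[0, 0, 0], [0, 0, 1.44], 0], [[0, 0, 0], [0, 0, 1.57], 0]]'

```text
time_s: 31.22
tool_pos: [0.6596, 0.0262, 0.4211]
eef_rot: [180.0, 0.2, -4.2]
wrist_force: [-0.8, 0.1, -0.3]
gripper_width: 0.0853
```

```bash
python3 - <<'E'
from h import *
plan((.655,.026,.42,-4))
p,d,c=snap('wrist','w19'); np.savez('w19.npz',d=d,W=cloud(c,d))
import pickle; pickle.dump(c,open('w19.pkl','wb'))
for q in('wheel_hub','crank_grip','pointer','mark'): print(q,[(np.round(x['position'],3),round(x['p'],2)) for x in env.spot_in('wrist',q)])
E
```

```text
t 31.23 tcp [0.6596 0.0262 0.4211] rot [180.    0.2  -4.2] F [-0.8  0.1 -0.3] w 0.0853 q [ 1. 26. 76.  0. 79. 95.]
[-4.5, 0.5, 1.1] [0.0, 0.003, -0.003]
wheel_hub [(array([0.656, 0.025, 0.153]), 0.75)]
crank_grip [(array([0.69 , 0.028, 0.19 ]), 0.96)]
pointer [(array([ 0.763, -0.022,  0.135]), 0.97)]
mark [(array([0.71 , 0.039, 0.116]), 0.79)]
```

View pics/w19.png

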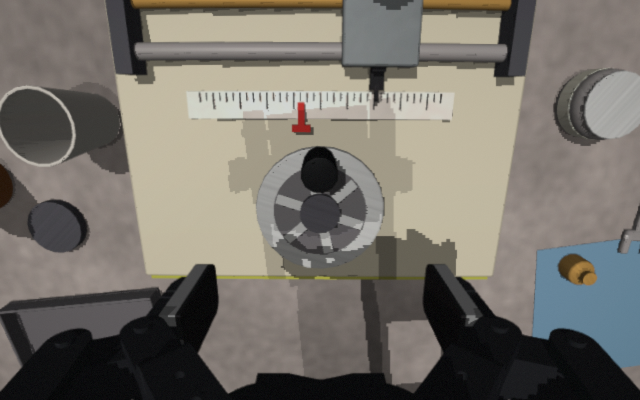

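The wrist view shows the pointer tip at (377,103), the mark's end at (301,103), the knob top at (319,165) and the wheel centre at about (320,207).

```bash
python3 - <<'E'
from h import *
import pickle
c=pickle.load(open('w19.pkl','rb')); W=np.load('w19.npz')['W']; z=W[...,2]
im=cv2.imread('pics/w19.png')
reg=np.zeros(z.shape,bool); reg[130:280,240:400]=1
m=reg&(abs(z-.151)<.007); pts=W[m][:,:2]
# circle fit to outer hull
hull=cv2.convexHull(pts.astype(np.float32))
print('wheel',m.sum(),cv2.minEnclosingCircle(hull))
k=reg&(z>.187)&(z<.2); print('knob',k.sum(),np.median(W[k],0),cv2.minEnclosingCircle(W[k][:,:2].astype(np.float32)))
f=lambda u,v,zz: pxz(c,u,v,zz)
# ellipse corners
print('wheel by px: left,right,top,bot',f(257,205,.151)[:2],f(384,205,.151)[:2],f(320,147,.151)[:2],f(320,264,.151)[:2])
print('cap',f(320,213,.157))
for n,u,v in(('ptr',377,103),('markend',301,103),('markbase',302,131)):
    print(n,'depth',W[v-1:v+2,u-1:u+2,2].ravel().round(4),f(u,v,.118))
cv2.imwrite('pics/w19z.png',cv2.resize(im[80:140,280:400],None,fx=6,fy=6,interpolation=cv2.INTER_CUBIC))
E
```

```text
wheel 10841 ((0.655037522315979, 0.026529429480433464), 0.04639490693807602)
knob 1111 [0.69122098 0.02378449 0.19259647] ((0.6905463933944702, 0.02382296696305275), 0.011023636907339096)
wheel by px: left,right,top,bot [0.66249179 0.07010717] [ 0.6557713  -0.01955443] [0.700082   0.02257882] [0.61298424 0.02909244]
cap [0.65527175 0.02593283 0.157     ]
ptr depth [0.1151 0.1146 0.1144 0.1139 0.1149 0.1148 0.1152 0.1137 0.1164] [ 0.7245395  -0.02160535  0.118     ]
markend depth [0.1179 0.1195 0.1196 0.1192 0.1189 0.1187 0.1188 0.1175 0.1174] [0.72868148 0.03452494 0.118     ]
markbase depth [0.1189 0.1195 0.1206 0.1184 0.1188 0.12   0.1115 0.1121 0.1114] [0.70820933 0.03560994 0.118     ]
```

View pics/w19z.png

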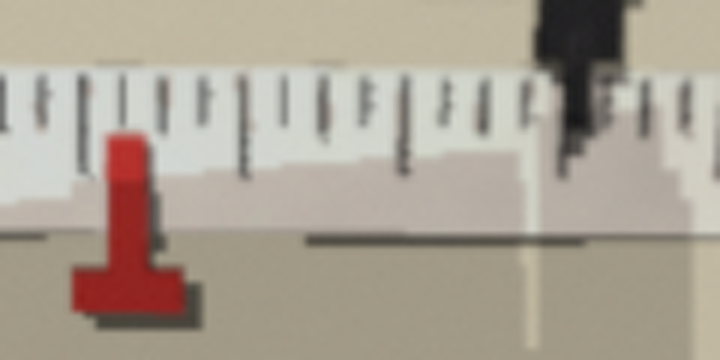

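```bash
python3 - <<'E'
from h import *
plan((.6906,.0238,.40,-4.2),(.6906,.0238,.336,-4.2))
E
```

```text
t 31.48 tcp [0.6594 0.0262 0.4225] rot [ 1.8e+02  1.0e-01 -3.8e+00] F [-0.3 -0.6  0.6] w 0.0854 q [ 1. 26. 76.  0. 79. 95.]
[31.3, 0.3, 22.4] [0.0, 0.002, 0.007]
[31.4, 0.3, 86.4] [0.0, 0.002, 0.007]
```

Emit:
send_rows --commands '[[[31, 0, 10], [0, 0, 0], 0], [[31, 0, 45], [0, 0, 0], 0], [[31, 0, 80], [0, 0, 0], 0], [[31, 0, 86], [0, 0, 0], 0], [[31, 0, 86], [0, 0, 0], 0], [[31, 0, 86], [0, 0, 0], 0]]'

```text
time_s: 32.22
tool_pos: [0.6905, 0.0241, 0.3397]
eef_rot: [-180.0, -0.2, -3.9]
wrist_force: [-0.3, 0.5, 0.6]
gripper_width: 0.0854
```

```bash
python3 - <<'E'
from h import *
snap('wrist','w20'); snap('scene','s20')
plan((.6906,.0238,.336,-4.2))
E
```

```text
t 32.33 tcp [0.6903 0.0241 0.3394] rot [-180.    -0.2   -3.9] F [0.6 0.1 0.1] w 0.0854 q [ 1. 31. 78.  0. 70. 95.]
[0.3, 0.3, 3.4] [-0.0, -0.003, 0.005]
```

View pics/w20.png

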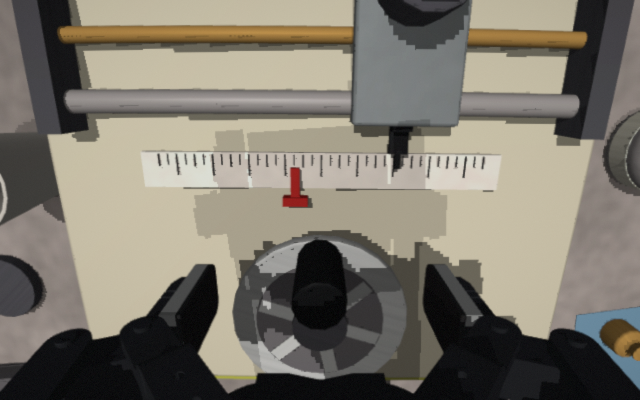

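View pics/s20.png

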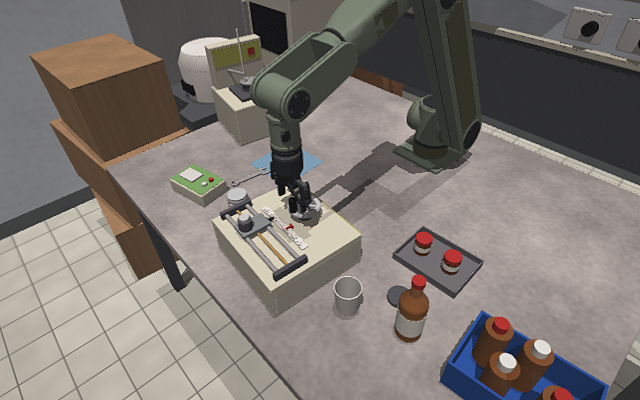

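The knob at (320,270) is centred between the open fingers. I'll grip it.

Emit:
send_rows --commands '[[[0, 0, 3], [0, 0, 0], 0.5], [[0, 0, 3], [0, 0, 0], 1], [[0, 0, 3], [0, 0, 0], 1], [[0, 0, 3], [0, 0, 0], 1], [[0, 0, 3], [0, 0, 0], 1], [[0, 0, 3], [0, 0, 0], 1]]'

```text
time_s: 33.08
tool_pos: [0.6901, 0.0242, 0.335]
eef_rot: [-180.0, -0.0, -3.9]
wrist_force: [0.1, -0.2, 1.7]
gripper_width: 0.0204
```

```bash
python3 - <<'E'
from h import *
snap('wrist','w21')
plan()
for th in np.arange(24,241,24): print(th,np.round([36*(np.cos(np.radians(th))-1),36*np.sin(np.radians(th))],1))
E
```

```text
t 33.12 tcp [0.6901 0.0242 0.335 ] rot [-180.    -0.    -3.9] F [-0.9  0.6  1.9] w 0.0203 q [ 1. 31. 79.  0. 70. 95.]
24 [-3.1 14.6]
48 [-11.9  26.8]
72 [-24.9  34.2]
96 [-39.8  35.8]
120 [-54.   31.2]
144 [-65.1  21.2]
168 [-71.2   7.5]
192 [-71.2  -7.5]
216 [-65.1 -21.2]
240 [-54.  -31.2]
```

View pics/w21.png

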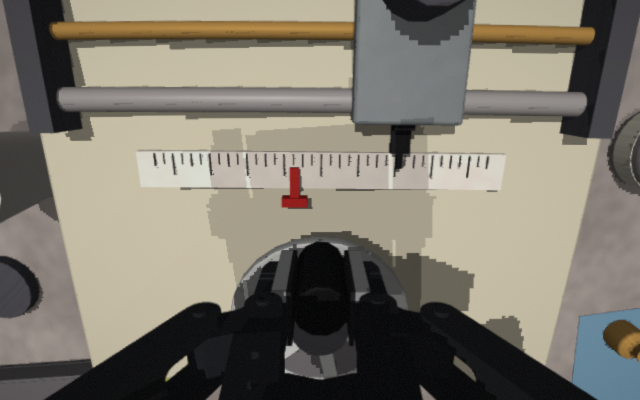

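Emit:
send_rows --commands '[[[-1.4, 10, 0], [0, 0, 0], 1], [[-5.5, 19, 0], [0, 0, 0], 1], [[-12, 27, 0], [0, 0, 0], 1], [[-20, 32, 0], [0, 0, 0], 1], [[-30, 35, 0], [0, 0, 0], 1], [[-36, 36, 0], [0, 0, 0], 1], [[-36, 36, 0], [0, 0, 0], 1]]'

```text
time_s: 34.0
tool_pos: [0.651, -0.009, 0.3349]
eef_rot: [-179.9, 0.0, -3.9]
wrist_force: [-1.2, 5.9, 4.0]
gripper_width: 0.0207
```

```bash
python3 - <<'E'
from h import *
snap('wrist','w22')
plan()
for q in('wheel_hub','crank_grip','pointer','mark'): print(q,[(np.round(x['position'],3),round(x['p'],2)) for x in env.spot_in('wrist',q)])
E
```

```text
t 34.05 tcp [ 0.651  -0.0091  0.335 ] rot [-179.9    0.    -3.9] F [-1.9  5.7  4. ] w 0.0201 q [-2. 28. 85.  0. 67. 92.]
wheel_hub [(array([0.664, 0.023, 0.151]), 0.8)]
crank_grip [(array([ 0.658, -0.009,  0.189]), 0.75)]
pointer [(array([ 0.752, -0.015,  0.137]), 0.69)]
mark [(array([0.708, 0.037, 0.114]), 0.95)]
```

View pics/w22.png

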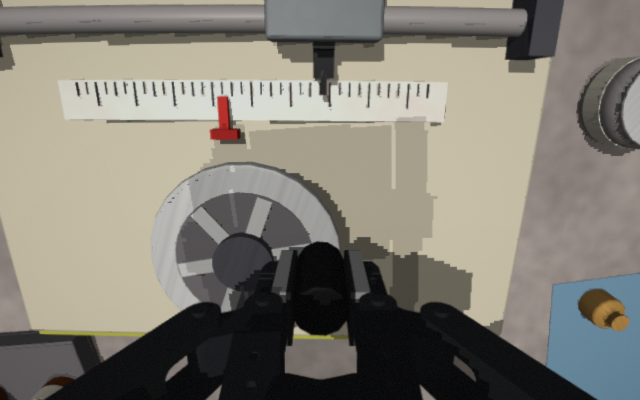

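The crank turns and the head follows: the pointer is now at (325,90) and the mark at (223,105). The inward force suggests the true hub is about 1.8 mm off my estimate, so I'll correct the circle.

```bash
cat > circ.py <<'E'
import numpy as np,sys
# hub hx hy, r, cx cy current command, th0, step, n
hx,hy,r,cx,cy,t0,st,n=map(float,sys.argv[1:])
print([[[round(hx+r*np.cos(np.radians(t))-cx,1),round(hy+r*np.sin(np.radians(t))-cy,1),0],[0,0,0],1] for t in t0+st*np.arange(1,n+1)])
E
python3 circ.py -36 -1.8 36 -36 36 90 20 10
```

```text
[[[np.float64(-12.3), np.float64(-4.0), 0], [0, 0, 0], 1], [[np.float64(-23.1), np.float64(-10.2), 0], [0, 0, 0], 1], [[np.float64(-31.2), np.float64(-19.8), 0], [0, 0, 0], 1], [[np.float64(-35.5), np.float64(-31.5), 0], [0, 0, 0], 1], [[np.float64(-35.5), np.float64(-44.1), 0], [0, 0, 0], 1], [[np.float64(-31.2), np.float64(-55.8), 0], [0, 0, 0], 1], [[np.float64(-23.1), np.float64(-65.4), 0], [0, 0, 0], 1], [[np.float64(-12.3), np.float64(-71.6), 0], [0, 0, 0], 1], [[np.float64(-0.0), np.float64(-73.8), 0], [0, 0, 0], 1], [[np.float64(12.3), np.float64(-71.6), 0], [0, 0, 0], 1]]
```

Emit:
send_rows --commands '[[[-12, -4, 0], [0, 0, 0], 1], [[-23, -10, 0], [0, 0, 0], 1], [[-31, -20, 0], [0, 0, 0], 1], [[-35, -31, 0], [0, 0, 0], 1], [[-36, -38, 0], [0, 0, 0], 1], [[-36, -38, 0], [0, 0, 0], 1]]'

```text
time_s: 35.0
tool_pos: [0.6185, 0.0322, 0.3349]
eef_rot: [-179.9, -0.0, -3.9]
wrist_force: [1.9, 1.1, 5.1]
gripper_width: 0.0205
```

```bash
sed -i 's/\[\[\[round/[[[float(round/; s/-cx,1)/-cx))/; s/round(hy+/float(round(hy+/; s/-cy,1),0/-cy)),0/' circ.py; sed -i 's/round(hx+r\*np.cos(np.radians(t))-cx))/round(hx+r*np.cos(np.radians(t))-cx,1))/; s/-cy)),0/-cy,1)),0/' circ.py; python3 circ.py -36 -1.8 36 -72 -2 180 20 10;python3 circ.py -36 -1.8 36 -2.2 10.5 20 20 10
```

```text
[[[2.2, -12.1, 0], [0, 0, 0], 1], [[8.4, -22.9, 0], [0, 0, 0], 1], [[18.0, -31.0, 0], [0, 0, 0], 1], [[29.7, -35.3, 0], [0, 0, 0], 1], [[42.3, -35.3, 0], [0, 0, 0], 1], [[54.0, -31.0, 0], [0, 0, 0], 1], [[63.6, -22.9, 0], [0, 0, 0], 1], [[69.8, -12.1, 0], [0, 0, 0], 1], [[72.0, 0.2, 0], [0, 0, 0], 1], [[69.8, 12.5, 0], [0, 0, 0], 1]]
[[[-6.2, 10.8, 0], [0, 0, 0], 1], [[-15.8, 18.9, 0], [0, 0, 0], 1], [[-27.5, 23.2, 0], [0, 0, 0], 1], [[-40.1, 23.2, 0], [0, 0, 0], 1], [[-51.8, 18.9, 0], [0, 0, 0], 1], [[-61.4, 10.8, 0], [0, 0, 0], 1], [[-67.6, 0.0, 0], [0, 0, 0], 1], [[-69.8, -12.3, 0], [0, 0, 0], 1], [[-67.6, -24.6, 0], [0, 0, 0], 1], [[-61.4, -35.4, 0], [0, 0, 0], 1]]
```

Emit:
send_rows --commands '[[[2, -12, 0], [0, 0, 0], 1], [[8.5, -23, 0], [0, 0, 0], 1], [[18, -31, 0], [0, 0, 0], 1], [[30, -35, 0], [0, 0, 0], 1], [[42, -35, 0], [0, 0, 0], 1], [[54, -31, 0], [0, 0, 0], 1], [[64, -23, 0], [0, 0, 0], 1], [[70, -12, 0], [0, 0, 0], 1], [[72, 0, 0], [0, 0, 0], 1], [[70, 12.5, 0], [0, 0, 0], 1]]'

```text
time_s: 36.25
tool_pos: [0.6881, 0.0147, 0.3349]
eef_rot: [-179.8, -0.1, -3.9]
wrist_force: [0.5, 2.3, 6.0]
gripper_width: 0.0202
```

```bash
python3 - <<'E'
from h import *
snap('wrist','w23')
plan()
E
```

```text
t 36.3 tcp [0.6875 0.0131 0.3349] rot [-179.9    0.    -4. ] F [ 0.2 -1.   4.7] w 0.0203 q [ 0. 31. 79.  0. 70. 94.]
```

View pics/w23.png

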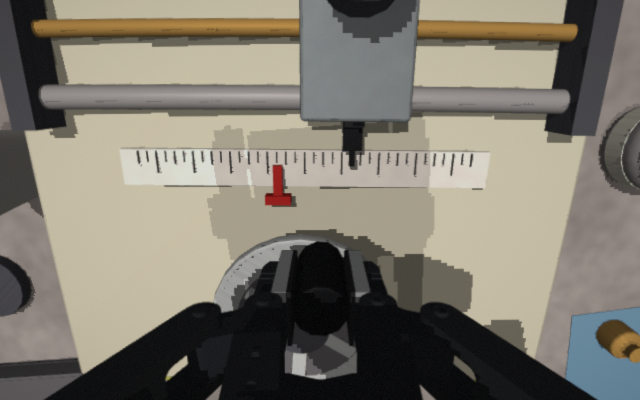

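The pointer is at (352,155) and the mark at (278,178). It tracks well, so I'll keep cranking.

Emit:
send_rows --commands '[[[-6, 11, 0], [0, 0, 0], 1], [[-16, 19, 0], [0, 0, 0], 1], [[-27.5, 23, 0], [0, 0, 0], 1], [[-40, 23, 0], [0, 0, 0], 1], [[-52, 19, 0], [0, 0, 0], 1], [[-61.5, 11, 0], [0, 0, 0], 1], [[-67.5, 0, 0], [0, 0, 0], 1], [[-70, -12.5, 0], [0, 0, 0], 1], [[-67.5, -24.5, 0], [0, 0, 0], 1], [[-61.5, -35.5, 0], [0, 0, 0], 1]]'

```text
time_s: 37.55
tool_pos: [0.6287, 0.0533, 0.3349]
eef_rot: [179.9, -0.0, -3.9]
wrist_force: [4.5, -6.8, 3.7]
gripper_width: 0.0204
```

```bash
python3 circ.py -36 -1.8 36 -63.5 -25 220 20 10; python3 circ.py -36 -1.8 36 -8.5 21.3 40 20 10
```

```text
[[[9.5, -8.0, 0], [0, 0, 0], 1], [[21.2, -12.3, 0], [0, 0, 0], 1], [[33.8, -12.3, 0], [0, 0, 0], 1], [[45.5, -8.0, 0], [0, 0, 0], 1], [[55.1, 0.1, 0], [0, 0, 0], 1], [[61.3, 10.9, 0], [0, 0, 0], 1], [[63.5, 23.2, 0], [0, 0, 0], 1], [[61.3, 35.5, 0], [0, 0, 0], 1], [[55.1, 46.3, 0], [0, 0, 0], 1], [[45.5, 54.4, 0], [0, 0, 0], 1]]
[[[-9.5, 8.1, 0], [0, 0, 0], 1], [[-21.2, 12.4, 0], [0, 0, 0], 1], [[-33.8, 12.4, 0], [0, 0, 0], 1], [[-45.5, 8.1, 0], [0, 0, 0], 1], [[-55.1, 0.0, 0], [0, 0, 0], 1], [[-61.3, -10.8, 0], [0, 0, 0], 1], [[-63.5, -23.1, 0], [0, 0, 0], 1], [[-61.3, -35.4, 0], [0, 0, 0], 1], [[-55.1, -46.2, 0], [0, 0, 0], 1], [[-45.5, -54.3, 0], [0, 0, 0], 1]]
```

Emit:
send_rows --commands '[[[9.5, -7.5, 0], [0, 0, 0], 1], [[21, -11.5, 0], [0, 0, 0], 1], [[33.5, -11.5, 0], [0, 0, 0], 1], [[45, -7.5, 0], [0, 0, 0], 1], [[54.5, 0.5, 0], [0, 0, 0], 1], [[61, 11, 0], [0, 0, 0], 1], [[63, 23, 0], [0, 0, 0], 1], [[61, 35.5, 0], [0, 0, 0], 1], [[55, 46, 0], [0, 0, 0], 1], [[45.5, 54, 0], [0, 0, 0], 1]]'

```text
time_s: 38.8
tool_pos: [0.6712, -0.004, 0.3349]
eef_rot: [180.0, -0.2, -3.9]
wrist_force: [3.9, -2.1, 5.3]
gripper_width: 0.0201
```

```bash
python3 circ.py -36 -1.5 35.7 -18 29 60 20 10;  python3 - <<'E'
from h import *
snap('wrist','w24')
plan()
E
```

```text
[[[-11.8, 4.7, 0], [0, 0, 0], 1], [[-24.2, 4.7, 0], [0, 0, 0], 1], [[-35.8, 0.4, 0], [0, 0, 0], 1], [[-45.3, -7.6, 0], [0, 0, 0], 1], [[-51.5, -18.3, 0], [0, 0, 0], 1], [[-53.7, -30.5, 0], [0, 0, 0], 1], [[-51.5, -42.7, 0], [0, 0, 0], 1], [[-45.3, -53.4, 0], [0, 0, 0], 1], [[-35.9, -61.4, 0], [0, 0, 0], 1], [[-24.2, -65.7, 0], [0, 0, 0], 1]]
t 38.85 tcp [ 0.6697 -0.0049  0.3349] rot [179.9  -0.   -3.9] F [ 1.6 -4.8  4.4] w 0.0204 q [-1. 29. 82. -0. 69. 93.]
```

View pics/w24.png

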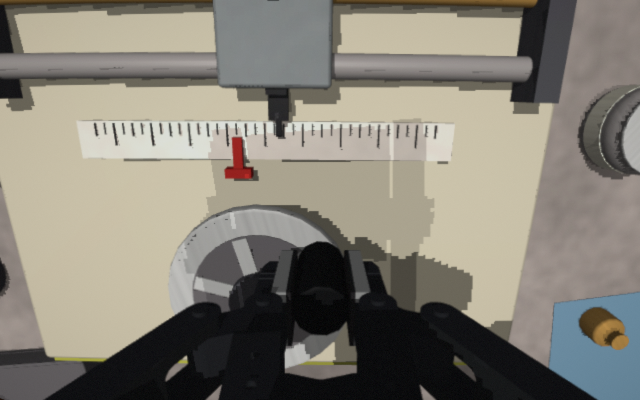

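The pointer is at (279,130) and the mark at (238,150), roughly 22 mm left. I'll continue.

Emit:
send_rows --commands '[[[-12, 4.5, 0], [0, 0, 0], 1], [[-24, 4.5, 0], [0, 0, 0], 1], [[-36, 0.5, 0], [0, 0, 0], 1], [[-45.5, -7.5, 0], [0, 0, 0], 1], [[-51.5, -18, 0], [0, 0, 0], 1], [[-53.5, -30.5, 0], [0, 0, 0], 1], [[-51.5, -42.5, 0], [0, 0, 0], 1], [[-45.5, -53.5, 0], [0, 0, 0], 1], [[-36, -61.5, 0], [0, 0, 0], 1], [[-24, -65.5, 0], [0, 0, 0], 1]]'

```text
time_s: 40.1
tool_pos: [0.6504, 0.0634, 0.3349]
eef_rot: [179.9, 0.2, -3.9]
wrist_force: [-2.1, -6.1, 8.1]
gripper_width: 0.0203
```

```bash
python3 circ.py -36 -1.5 35.7 -42 -36.5 260 20 10;  python3 - <<'E'
from h import *
snap('wrist','w25')
plan()
E
```

```text
[[[12.2, -0.2, 0], [0, 0, 0], 1], [[23.9, 4.1, 0], [0, 0, 0], 1], [[33.3, 12.1, 0], [0, 0, 0], 1], [[39.5, 22.8, 0], [0, 0, 0], 1], [[41.7, 35.0, 0], [0, 0, 0], 1], [[39.5, 47.2, 0], [0, 0, 0], 1], [[33.3, 57.9, 0], [0, 0, 0], 1], [[23.8, 65.9, 0], [0, 0, 0], 1], [[12.2, 70.2, 0], [0, 0, 0], 1], [[-0.2, 70.2, 0], [0, 0, 0], 1]]
t 40.15 tcp [0.6518 0.0634 0.3349] rot [179.9   0.   -3.9] F [ 1.6 -3.7  7.5] w 0.0203 q [ 5. 28. 84. -0. 68. 98.]
```

View pics/w25.png

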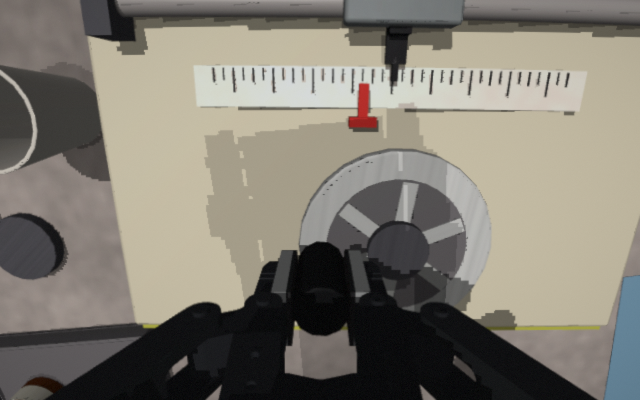

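Emit:
send_rows --commands '[[[12, 0, 0], [0, 0, 0], 1], [[24, 4, 0], [0, 0, 0], 1], [[33.5, 12, 0], [0, 0, 0], 1], [[39.5, 23, 0], [0, 0, 0], 1], [[41.5, 35, 0], [0, 0, 0], 1], [[39.5, 47, 0], [0, 0, 0], 1], [[33.5, 58, 0], [0, 0, 0], 1], [[24, 66, 0], [0, 0, 0], 1], [[12, 70, 0], [0, 0, 0], 1], [[0, 70, 0], [0, 0, 0], 1]]'

```text
time_s: 41.4
tool_pos: [0.646, -0.0075, 0.3349]
eef_rot: [179.9, -0.0, -3.9]
wrist_force: [1.3, -3.2, 6.2]
gripper_width: 0.0203
```

```bash
python3 circ.py -36 -1.5 35.7 -42 33.5 100 20 10;  cat > meas.py <<'E'
from h import *
import sys
p,d,c=snap('wrist',sys.argv[1]); plan()
y=np.array([.0715,.9974])
im=cv2.imread('pics/'+sys.argv[1]+'.png').astype(int)
W=cloud(c,d)
red=(im[...,2]-im[...,1]>70)&(im[...,2]-im[...,0]>70)&(W[...,2]>.105)&(abs(W[...,0]-.718)<.02)&(abs(W[...,1]-.035)<.03)
vs,us=np.nonzero(red)
print('red n',len(vs),'top row',vs.min()); 
top=us[vs<vs.min()+12]; v0=vs.min()
# edges per row on stem
rows=range(v0+2,v0+12); cu=[np.mean(us[vs==r]) for r in rows]; cz=np.median(W[red][:,2])
m=np.array([pxz(c,a,r,.119)[:2] for a,r in zip(cu,rows)]); print('mark centre',m.mean(0),'z',cz,'y_an',(m@y).mean()*1000, 'width px',[int((us==us).sum()*0+(us[vs==r].max()-us[vs==r].min()+1)) for r in rows])
y0,x0=max(v0-60,0),int(np.mean(cu))-60
cv2.imwrite('pics/'+sys.argv[1]+'z.png',cv2.resize(im[y0:y0+100,max(x0,0):x0+130].astype(np.uint8),None,fx=6,fy=6,interpolation=cv2.INTER_NEAREST)); print('crop origin',max(x0,0),y0)
E
python3 meas.py w26
```

```text
[[[-11.8, -4.1, 0], [0, 0, 0], 1], [[-21.3, -12.1, 0], [0, 0, 0], 1], [[-27.5, -22.8, 0], [0, 0, 0], 1], [[-29.7, -35.0, 0], [0, 0, 0], 1], [[-27.5, -47.2, 0], [0, 0, 0], 1], [[-21.3, -57.9, 0], [0, 0, 0], 1], [[-11.9, -65.9, 0], [0, 0, 0], 1], [[-0.2, -70.2, 0], [0, 0, 0], 1], [[12.2, -70.2, 0], [0, 0, 0], 1], [[23.9, -65.9, 0], [0, 0, 0], 1]]
t 41.45 tcp [ 0.6444 -0.007   0.3349] rot [179.9   0.2  -3.9] F [-2.4 -4.4  8. ] w 0.0205 q [-2. 27. 86. -0. 67. 92.]
red n 610 top row 86
mark centre [0.72364064 0.03549303] z 0.11856854469734594 y_an 87.14104921470903 width px [10, 10, 10, 10, 10, 10, 10, 10, 10, 10]
crop origin 162 26
```

View pics/w26z.png

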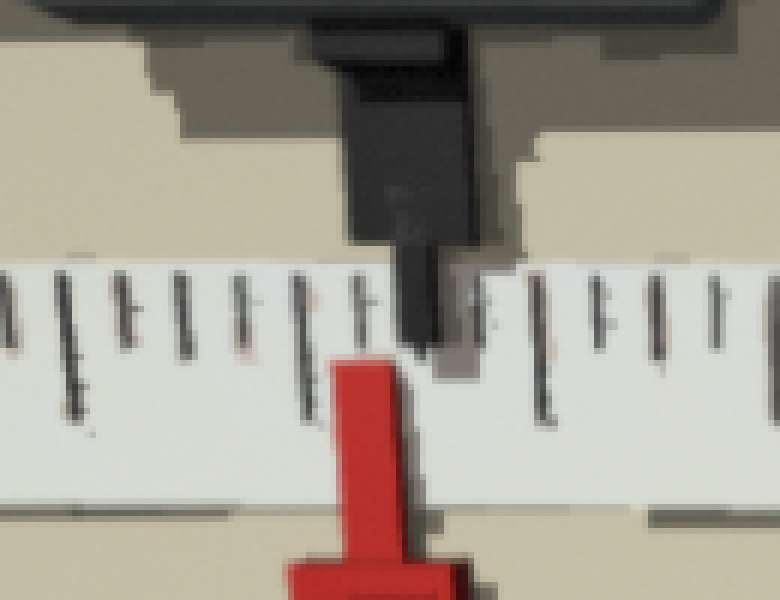

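```bash
cat >> meas.py <<'E'
if len(sys.argv)>3:
    cx,cy=max(x0,0)+float(sys.argv[2])/6-.5,y0+float(sys.argv[3])/6-.5
    print('ptr px',cx,cy)
    for dv in range(-8,3,2):
        print([round(float(v),4) for v in W[int(cy)+dv,int(cx)-3:int(cx)+4,2]])
    for z in(.115,.119,.123): q=pxz(c,cx,cy,z)[:2]; print(z,q,q@y*1000-(m@y).mean()*1000)
E
python3 meas.py w27 418 340
```

```text
t 41.5 tcp [ 0.6446 -0.007   0.3349] rot [179.9   0.2  -3.9] F [-2.9 -4.6  8.1] w 0.0203 q [-2. 27. 86. -0. 67. 92.]
red n 614 top row 81
mark centre [0.72599481 0.03497919] z 0.11871247166841484 y_an 86.79686925785408 width px [10, 10, 10, 10, 10, 10, 10, 10, 10, 10]
crop origin 162 21
ptr px 231.16666666666669 77.16666666666666
[0.1231, 0.1227, 0.1226, 0.1215, 0.1215, 0.1228, 0.1214]
[0.1217, 0.1234, 0.1224, 0.1224, 0.1231, 0.1239, 0.1216]
[0.1231, 0.1222, 0.1232, 0.1229, 0.1233, 0.123, 0.1221]
[0.1222, 0.1223, 0.1231, 0.1229, 0.1228, 0.1229, 0.1216]
[0.1234, 0.1221, 0.1214, 0.1227, 0.1227, 0.124, 0.1219]
[0.1143, 0.1135, 0.1145, 0.1153, 0.1146, 0.1148, 0.1147]
0.115 [0.73074643 0.03107763] -3.551668143697242
0.119 [0.73054213 0.03014876] -4.492730645709955
0.123 [0.73033783 0.02921989] -5.4337931477226675
```

The pointer is at z≈0.1225 and about 5.3 mm short of the mark. I'll turn 100° more, then measure.

Emit:
send_rows --commands '[[[-12, -4, 0], [0, 0, 0], 1], [[-21.5, -12, 0], [0, 0, 0], 1], [[-27.5, -23, 0], [0, 0, 0], 1], [[-29.5, -35, 0], [0, 0, 0], 1], [[-27.5, -47, 0], [0, 0, 0], 1], [[-27.5, -47, 0], [0, 0, 0], 1]]'

```text
time_s: 42.25
tool_pos: [0.6222, 0.0436, 0.3349]
eef_rot: [-179.9, -0.0, -3.9]
wrist_force: [2.6, 0.9, 6.3]
gripper_width: 0.0207
```

```bash
python3 meas.py w28; python3 circ.py -36 -1.5 35.7 -69.5 -13.5 200 10 5
```

```text
t 42.3 tcp [0.6221 0.0435 0.3349] rot [-179.9   -0.    -3.9] F [2.4 0.7 6.5] w 0.0205 q [ 3. 25. 89.  0. 66. 97.]
red n 700 top row 27
mark centre [0.72585706 0.03529204] z 0.11884347415595953 y_an 87.09905809975201 width px [10, 11, 11, 11, 11, 11, 11, 11, 11, 11]
crop origin 262 0
[[[2.6, -5.9, 0], [0, 0, 0], 1], [[6.2, -10.9, 0], [0, 0, 0], 1], [[10.6, -15.3, 0], [0, 0, 0], 1], [[15.6, -18.9, 0], [0, 0, 0], 1], [[21.3, -21.5, 0], [0, 0, 0], 1]]
```

View pics/w28z.png

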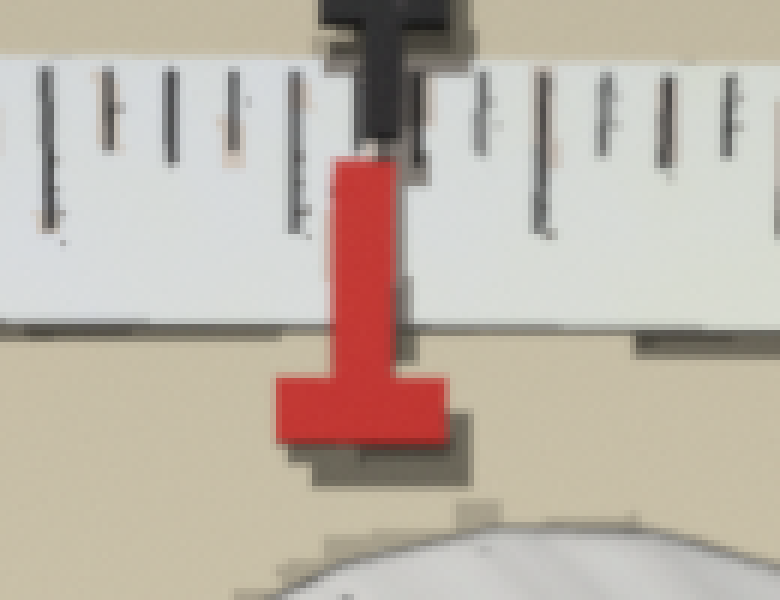

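The pointer is at crop x≈380 and the mark centre at ≈363, so about 1.3 mm (30°) remains.

Emit:
send_rows --commands '[[[2.5, -6, 0], [0, 0, 0], 1], [[6, -11, 0], [0, 0, 0], 1], [[10.5, -15.5, 0], [0, 0, 0], 1], [[10.5, -15.5, 0], [0, 0, 0], 1], [[10.5, -15.5, 0], [0, 0, 0], 1]]'

```text
time_s: 42.92
tool_pos: [0.6338, 0.0571, 0.3349]
eef_rot: [180.0, -0.1, -3.9]
wrist_force: [3.3, -2.5, 6.1]
gripper_width: 0.0205
```

```bash
python3 meas.py w29
```

```text
t 42.98 tcp [0.6338 0.0571 0.3349] rot [ 1.8e+02 -1.0e-01 -3.9e+00] F [ 3.7 -2.3  5.9] w 0.0201 q [ 4. 27. 87. -0. 66. 98.]
red n 646 top row 51
mark centre [0.72588163 0.03537924] z 0.11893405011456895 y_an 87.18778952609021 width px [10, 10, 10, 10, 10, 10, 11, 11, 11, 11]
crop origin 290 0
```

View pics/w29z.png

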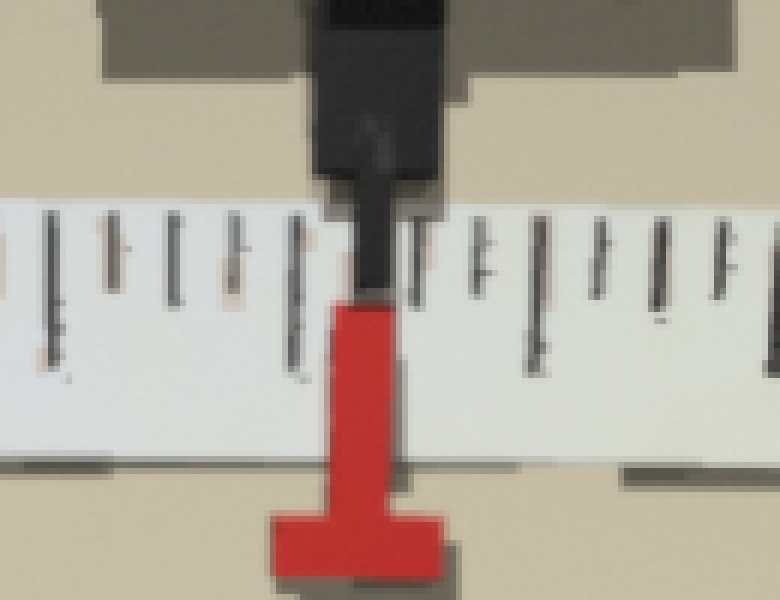

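With parallax allowed for, the remaining offset is about 0.4 mm. I'll release the knob, rise straight up and check.

Emit:
send_rows --commands '[[[10.5, -15.5, 0], [0, 0, 0], 0.6], [[0, 0, 0], [0, 0, 0], 0.5]]'

```text
time_s: 43.22
tool_pos: [0.6331, 0.0582, 0.3328]
eef_rot: [-180.0, 0.3, -3.8]
wrist_force: [-0.3, -0.6, 0.3]
gripper_width: 0.0428
```

I made a mistake there: the first row repeated an old shift while the fingers were opening, so the knob may have been dragged. I'll open fully, rise and measure before correcting.

Emit:
send_rows --commands '[[[0, 0, 0], [0, 0, 0], 0], [[0, 0, 0], [0, 0, 0], 0], [[0, 0, 0], [0, 0, 0], 0], [[0, 0, -40], [0, 0, 0], 0], [[0, 0, -85], [0, 0, 0], 0], [[0, 0, -85], [0, 0, 0], 0], [[0, 0, -85], [0, 0, 0], 0]]'

```text
time_s: 44.1
tool_pos: [0.6329, 0.0572, 0.4191]
eef_rot: [-180.0, 0.1, -3.9]
wrist_force: [-0.1, 0.4, -0.5]
gripper_width: 0.0854
```

```bash
python3 meas.py w30
```

```text
t 44.15 tcp [0.6329 0.0571 0.4183] rot [ 1.8e+02  1.0e-01 -3.9e+00] F [ 0.3 -0.3 -0.4] w 0.0852 q [ 4. 23. 80.  0. 77. 98.]
red n 301 top row 62
mark centre [0.72398754 0.03539027] z 0.1179736519718444 y_an 87.06336539962375 width px [7, 7, 7, 7, 7, 7, 7, 7, 7, 7]
crop origin 281 2
```

View pics/w30z.png

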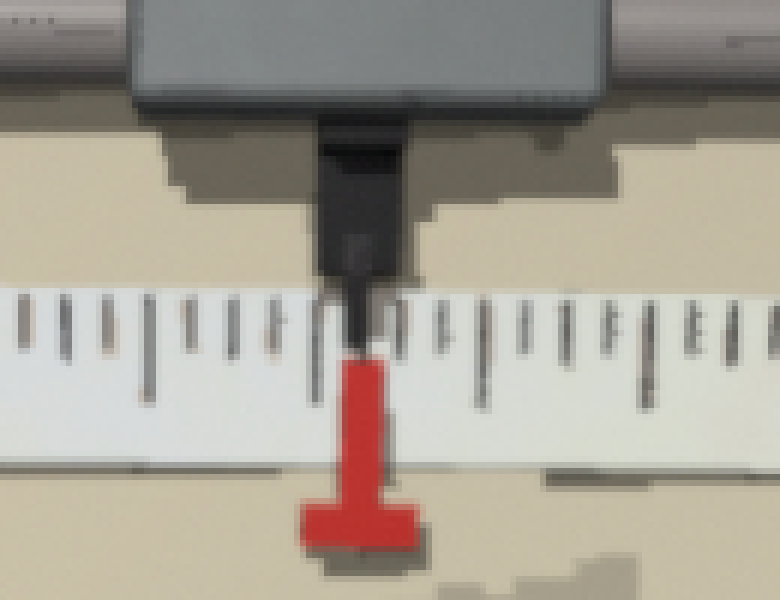

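View pics/w30.png

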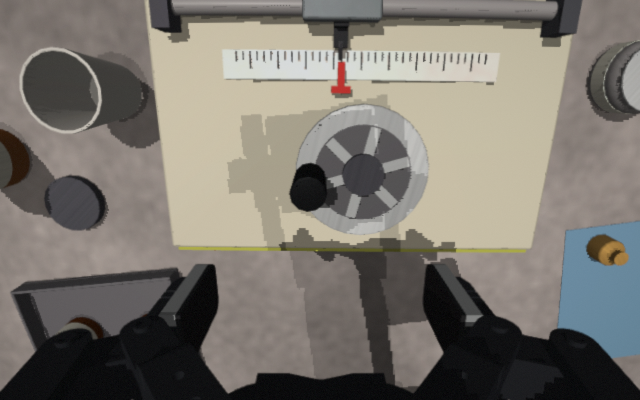

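The pointer is now about 0.7–1 mm past the mark's middle, within tolerance. I'll look again from directly above the mark to remove parallax.

Emit:
send_rows --commands '[[[20, 20, 0], [0, 0, 0], 0], [[20, 20, 25], [0, 0, 0], 0], [[20, 20, 25], [0, 0, 0], 0], [[20, 20, 25], [0, 0, 0], 0]]'

```text
time_s: 44.65
tool_pos: [0.6518, 0.0359, 0.3944]
eef_rot: [-180.0, 0.1, -3.9]
wrist_force: [0.6, 0.7, -0.5]
gripper_width: 0.0854
```

```bash
python3 meas.py w31; python3 - <<'E'
from h import *
im=cv2.imread('pics/w31.png')
hsv=im.astype(int)
snap('scene','s31'); snap('top','t31')
E
```

```text
t 44.7 tcp [0.6519 0.036  0.3951] rot [-180.    -0.    -3.9] F [ 0.  -0.9  0.4] w 0.0855 q [ 2. 26. 79.  0. 75. 96.]
red n 337 top row 92
mark centre [0.72497703 0.03541261] z 0.11947394773687472 y_an 87.15639013630923 width px [7, 7, 7, 8, 8, 8, 8, 8, 8, 8]
crop origin 252 32
```

View pics/w31z.png

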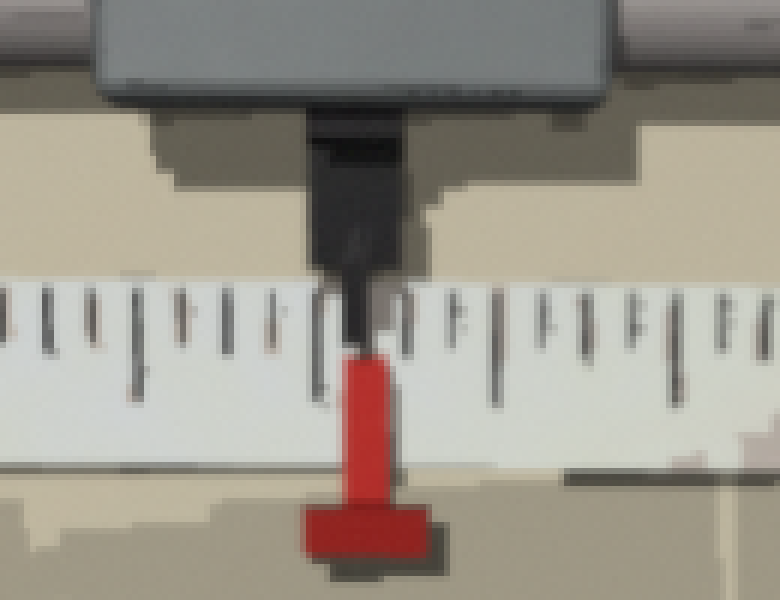

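View pics/s31.png

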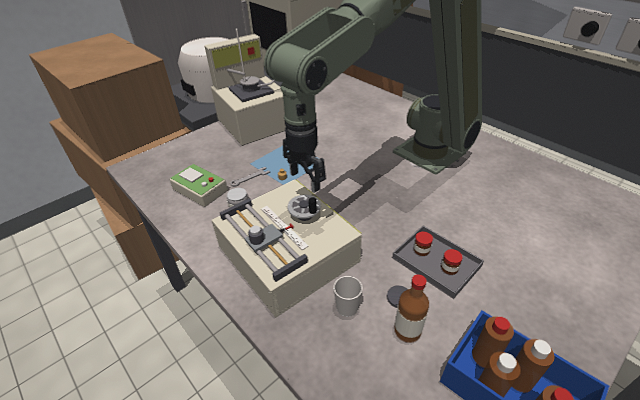

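View pics/t31.png

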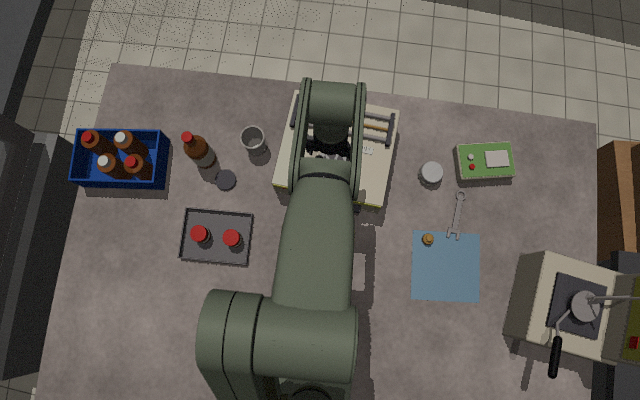

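From directly above, the pointer is about 1.2 mm past the mark's middle, inside the 2.5 mm limit, and the mark hasn't moved (0.7250, 0.0354). Both used jars stand in the tray. I'll move the arm aside to check the drawer rail.

Emit:
send_rows --commands '[[[0, 0, -50], [0, 0, 0], 0], [[-30, 50, -60], [0, 0, 0], 0], [[-60, 100, -60], [0, 0, 0], 0], [[-90, 155, -60], [0, 0, 0], 0], [[-120, 210, -60], [0, 0, 0], 0], [[-150, 265, -60], [0, 0, 0], 0], [[-177, 320, -60], [0, 0, 0], 0], [[-177, 349, -60], [0, 0, 0], 0], [[-177, 349, -60], [0, 0, 0], 0], [[-177, 349, -60], [0, 0, 0], 0]]'

```text
time_s: 46.05
tool_pos: [0.4515, -0.2997, 0.455]
eef_rot: [-180.0, -0.0, -3.9]
wrist_force: [0.6, 0.8, -0.1]
gripper_width: 0.0854
```

```bash
python3 - <<'E'
from h import *
plan()
p,d,c=snap('top','t32'); W=cloud(c,d)
im=cv2.imread('pics/t32.png');cv2.imwrite('pics/t32z.png',cv2.resize(im[85:235,265:405],None,fx=5,fy=4,interpolation=cv2.INTER_CUBIC))
snap('wrist','w32')
E
```

```text
t 46.05 tcp [ 0.4515 -0.2997  0.455 ] rot [-180.    -0.    -3.9] F [ 0.6  0.8 -0.1] w 0.0854 q [-35.  14.  89.   0.  77.  59.]
```

View pics/t32z.png

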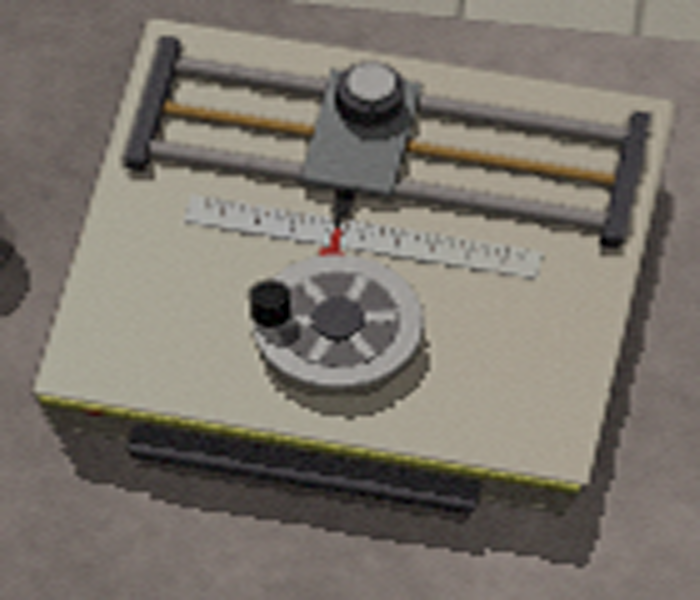

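View pics/t32.png

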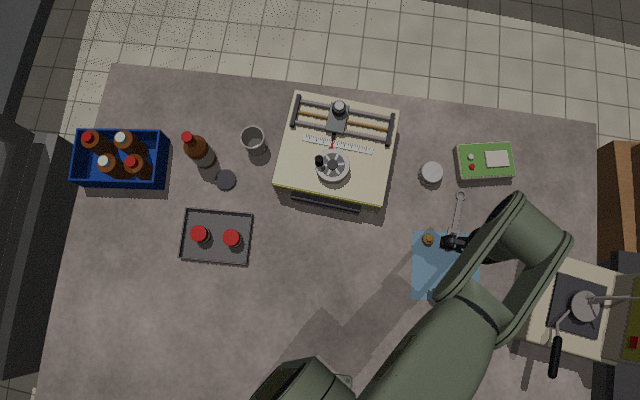

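```bash
python3 - <<'E'
from h import *
x=np.array([.9974,-.0715])
def outer(f):
    p,d=env.snapshot('top') if f is None else f; c=env.calibration('top'); W=cloud(c,d); P=p.astype(int)
    m=(P.sum(-1)<260)&(abs(W[...,2]-.071)<.006)&(W[...,0]>.38)&(W[...,0]<.60)&(W[...,1]>-.04)&(W[...,1]<.12)
    # remove non rail
    a=W[m][:,:2]@x; print(m.sum(),np.percentile(a,[2,10,50,90,98]).round(4)); 
    fr=(W[...,2]>.108)&(W[...,2]<.118)&(W[...,0]>.54)&(W[...,0]<.62)&(W[...,1]>0)&(W[...,1]<.1); b=W[fr][:,:2]@x
    print(' front',np.percentile(b,[0.5,2,5]).round(4))
outer(None)
z=np.load('top0.npz'); outer((z['p'],z['d']))
c=env.calibration('top')
for u,v in((133,445),(300,477),(470,503)): q=pxz(c,265+u/5,85+v/4,.071); print(q, q[:2]@x)
E
```

```text
460 [0.5551 0.5567 0.5657 0.5754 0.5774]
 front [0.5727 0.5734 0.5748]
501 [0.4304 0.4322 0.4419 0.4888 0.5085]
 front [0.5727 0.5732 0.5744]
[0.57006996 0.12947626 0.071     ] 0.5593302303044504
[0.55996262 0.03365022 0.071     ] 0.5561007217610178
[ 0.5543433 -0.0626206  0.071    ] 0.5573793830487305
```

The rail stands 18–20 mm in front of the analyser, so the drawer is home. The coarse top view hints at a different pointer offset than the wrist view, so I'll check it numerically before handing in.

```bash
python3 - <<'E'
from h import *
im=cv2.imread('pics/t32.png'); cv2.imwrite('pics/t32p.png',cv2.resize(im[120:160,312:352],None,fx=15,fy=15,interpolation=cv2.INTER_NEAREST))
y=np.array([.0715,.9974])
# wrist image 31 recompute via darkness centroid
im=cv2.imread('pics/w31.png').astype(int)
for r in range(82,106):
    row=im[r,300:326].sum(-1); dark=np.where(row<200)[0]+300; red=np.where((im[r,300:326,2]-im[r,300:326,1]>70))[0]+300
    print(r,dark.min() if len(dark) else None,dark.max() if len(dark) else None,'red',red.min() if len(red) else None,red.max() if len(red) else None)
E
```

```text
82 310 312 red None None
83 310 312 red None None
84 310 312 red None None
85 310 312 red None None
86 310 312 red None None
87 310 312 red None None
88 310 312 red None None
89 312 312 red None None
90 None None red None None
91 None None red None None
92 None None red 310 315
93 None None red 310 316
94 None None red 310 316
95 None None red 310 316
96 None None red 310 316
97 None None red 309 316
98 None None red 309 316
99 None None red 309 316
100 None None red 309 316
101 None None red 309 316
102 None None red 309 316
103 None None red 309 316
104 None None red 309 316
105 None None red 309 316
```

View pics/t32p.png

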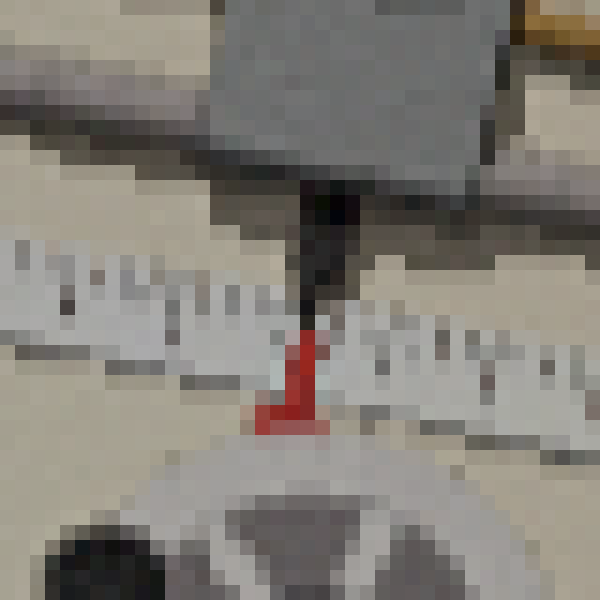

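```bash
python3 - <<'E'
from h import *
print(env.job_done()); 
E
```

```text
the job is handed in; nothing more can be done
None
```

I finished the job and handed it in at about 46 s of the 210 s allowed; the interface gave no verdict.

- **Jars:** Two used and two fresh jars were present. The used jars stand in the grey tray, confirmed in the last top view. The fresh jars stood upright in the outer two bays when last seen, before I closed the drawer. They cannot be seen now that it is shut.
- **Drawer:** I pushed it past its detent to a hard stop. The rail now measures about 18–20 mm in front of the analyser, against 20 mm when home. I have no direct reading of the joint.
- **Pointer:** I cranked the head about 56 mm. Seen from directly above, the pointer is about 1.2–1.3 mm past the middle of the mark toward +y, inside the 2.5 mm limit. The coarser top view agrees to about 1 mm.
- **Mark and bystanders:** The mark's measured position did not change. No bystander looked moved, judged by eye.

**One slip:** As I let go of the knob, I repeated an old shift by mistake while the fingers were opening. That dragged the pointer on from about 0.4 mm short of the mark to where it is now. I measured it again and left it, as it was still within the limit.

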